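# Free and set the forge air collar

## Robot

A 6-joint arm with a two-finger parallel gripper is mounted at the origin on the work surface. World frame = base frame: x ahead of the robot, y to its left, z up, the work surface at z = 0. Lengths are in m, angles in degrees, forces in N, time in s.
With the tool pointing down it reaches from about 0.4 to 0.825 m from the base axis. Payload 7 kg.
Tool frame: the origin (TCP) lies midway between the tips of the shut fingers; the grasp point (between the pads) lies 19 mm behind it (r.hold_point_z is the distance from the TCP to the grasp point, in m); x points along the fingers, y is the direction in which the jaws open and shut, and the axes are right-handed (so a half turn about x gives the same grasp; the last joint's range is limited). The gripper opens to 88 mm and grips with 3 to 60 N. Pads are 19 mm wide; open, the fingers measure 130 mm over their backs; the gripper's body (78 mm by 193 mm) begins 47 mm behind the grasp point.
Start: joints at [84.059, 20.546, 0.682, 0, -70.136, -16.507], TCP at [0.258, 0.624, 0.227] pointing down, gripper open.
Joint ranges: [-176.03, 176.03], [-82.01, 121.73], [-58.28, 71.71], [-173.87, 95.51], [-174.79, -0.11], [-173.66, 173.66]. Speed limits (degrees/s): [136.94, 136.94, 172.46, 180, 180, 180].

## Interface

Orientations are given as [roll, pitch, yaw] about the fixed x, y, z axes, in that order (R = Rz(yaw) Ry(pitch) Rx(roll)).
In Python, from plant import r, viewer, order gives the robot as it stands. The module is installed in compiled form; this text tells all that it offers.
- The arm moves only by the shell command python3 -m creep 'ROWS' [FORCE]. ROWS is JSON, a list of rows, each an object of numbers: "ax", "ay", "az": the turn, a rotation vector about the tool's x, y, z in degrees; "tx", "ty", "tz": the shift along the tool's x, y, z in m; "fingers": the finger opening in m, from 0 to 0.0876. A call has 1 to 5 rows; each row is the pose to reach, as a shift and turn from the pose commanded when the call began, along the tool's axes at that moment; what a row does not reach only later rows make up. A row lasts 1/10 s, in which the tool goes at most 50 mm and 8.59 degrees, less where a joint would pass 70% of its speed; a pose out of reach is approached as far as the arm can. A call with a gripper value outside its range is refused whole. The fingers move at their own pace and stop on an object; FORCE is the grip in N (left out, the last holds). Time passes only in rows, so rows that repeat a pose let the fingers close. It gives the time, the measured TCP pose, the force and the opening at its end, in the units of the state.
- r.get_state(): the state, without advancing time (a new reading comes with each control period).
- viewer.capture(name): name is "side" or "top"; returns a dict with "pixels" (480x640x3 uint8, blue, green, red), "depth" (480x640 float32, m along the optical axis (not along the pixel's ray), 0 where there is no reading), "fx", "fy", "cx", "cy" (pixels), "k1" (the pictures are not rectified: a ray, as slopes to the right and down, at radius r is drawn at 1 + k1 r^2 times it, then the intrinsics apply), "rvec" (rotation vector, rad) and "tvec" (3), from world to camera coordinates, as OpenCV has them. Camera axes: x right, y down, z forward; pixel columns grow to the right and rows downward; lengths in m; the calibration is good to about 2 mm. A picture is of the moment at which its call begins.
- order.close_job(): hands the job in, once; it reports no verdict.
The state is a dict: "time_s": time; "joints": joint angles; "qd": joint speeds; "joint_torque": joint torques, N m; "tcp_pos": TCP position; "eef_rot": TCP orientation; "contact_force": force on the tool from outside, world axes, zero at the start; "moment": the same for the moment, N m; "gripper_width": finger opening in m.
Only numpy, scipy, OpenCV 4.12 (cv2) and the standard library are available. Lean on these libraries where they do the work, as an engineer would, in place of code of your own. Each camera call takes 0.05 s, during which the arm holds its last target.

## Task

Take the flat screwdriver from its stand and with its blade turn the slotted lock on the green air block a quarter turn clockwise, until it stops at the red bar. Put the screwdriver back upright in the hole of its stand, and only then turn the six-sided air collar by hand anticlockwise until its white stripe meets the red mark, where it stops. Do not turn the collar while it is still locked, and leave the bottle, stake, scoop and tip tray where they are.

Things in the scene. Friction and masses are not known exactly. Their poses are not given: they have to be found in the camera images.
- driver_handle (a point): Centre of the screwdriver's pale ash handle: square 28 x 28 mm, reaching 33 mm below and 38 mm above. z up from blade to handle; x, y normal to its flat sides; blade width along x. A brass flange 44 mm across, 47 mm below this point, rests on the stand. Starts upright in the stand, blade down. About 0.2 kg, loose.
- driver_tip (a point): End of the screwdriver's blade, on its axis, 97 mm below driver_handle (50 mm below the flange); same axes. Steel blade 24 mm wide (along x) and 4 mm thick (along y); the last 3 mm are 22 mm wide and 2.5 mm thick.
- stand: Dark wooden block fixed to the bench, 90 x 90 mm, 62 mm high, with a round 30 mm hole right through its centre in which the screwdriver hangs by its flange, at any yaw. Origin at the centre of the underside.
- stand_hole0 (a point): Centre of the mouth of the stand's hole, on its top face, 62 mm above the bench. With the screwdriver home, driver_handle is 47 mm above it.
- block: Green steel block fixed to the bench, 120 (x) by 240 (y) by 50 mm high, origin under its centre; a 20 mm pipe stub at +x. On top: the slotted lock at y +60 mm; at y -60 mm a brass barrel (34 mm across, top 104 mm above the bench) with the collar. By the lock a white bar at -x means locked, a red bar at +y free. The red mark at -x of the barrel is where the collar's stripe must end.
- lock_slot (a point): Centre of the lock's slot, level with its top face, 64 mm above the bench, on the lock's axis; turns with it. The lock is a brass disc 44 mm across, 14 mm above the block; the slot runs along x, 30 mm long, 7 mm wide, 9 mm deep, closed at both ends; a white spot at its -x end.
- lock (a joint): Lock angle, rad: 0 locked (white spot at white bar), grows clockwise seen from above to its stop at 1.571, free (white spot at red bar). Starts at 0 to 0.2. Friction 0.1 N m; stays where left. For the blade's play in the slot turn the screwdriver about 0.1 to 0.2 rad further.
- collar_grip (a point): On the collar's axis 76 mm above the bench, where it is gripped. Dark steel hexagon 48 mm across flats, 56 to 86 mm above the bench, around the barrel (which ends 18 mm higher), on a round flange 76 mm across, 6 mm thick. Turns with the collar: flats face +y, -y and 60 degrees from these; white stripe on the flange at -x.
- collar_stripe (a point): Middle of the white stripe on the collar's flange, 31.5 mm from the collar's axis.
- collar (a joint): Angle of the collar, rad, grows anticlockwise as seen from above to its stop at 1.25, where the white stripe meets the red mark. Starts at 0 to 0.35. Friction about 0.2 N m; stays where it is left.
- bottle: Closed amber glass bottle, 60 mm across, 140 mm tall, loose. Origin at the centre of its underside. Bystander.
- stake: Iron anvil horn stake, 60 x 60 mm base, 90 mm tall, horn towards its +y, loose. Origin at the centre of its underside. Bystander.
- scoop: Copper scoop, 70 x 100 mm pan 34 mm high with a 100 mm wooden handle towards its -y, loose. Origin under the pan's centre. Bystander.
- tips: Wooden tray 60 x 150 mm, 24 mm high, with three upright steel heading tips up to 74 mm high, in one piece, loose. Origin at the centre of its underside. Bystander.

How it is judged:
By the outcome, as a careful person would: the job done as asked, in the order asked, and still so for the second after the job is handed in, with the robot touching nothing.
It also fails if it takes over 61 s, if anything falls off the work surface, if the arm or the gripper's body presses on something with over 40 N, if the wrist force passes 120 N, or if a joint passes its speed limit or range.

## Working session

There is one attempt and no reset: what is moved stays moved. The work goes in short steps, Python scripts to look and compute and a shell command to move; the robot and the scene stay as the last step left them, time stands still between calls to the robot, and variables do not carry over. Pictures are saved under pics/ and viewed, and the job is handed in when it is done.

```bash
mkdir -p pics; ls; python3 - <<'E'
from plant import r,viewer,order
import cv2,numpy as np
s=r.get_state();print(s, r.hold_point_z)
for n in("side","top"):
    c=viewer.capture(n);cv2.imwrite(f"pics/{n}0.png",c["pixels"]);np.savez(f"pics/{n}0.npz",**c)
    print(n,{k:c[k] for k in c if k not in("pixels","depth")})
E
```

```text
pics
{'time_s': 0.0, 'joints': array([ 8.40600472e+01,  2.05912129e+01,  6.34262651e-01, -2.05047847e-02,
       -7.01359423e+01, -1.65074631e+01]), 'qd': array([ 0.09638084,  0.10495537,  0.0473231 ,  0.00898121,  0.07113188,
       -0.01460292]), 'joint_torque': array([ 1.37497897e-03, -5.82713807e+01,  2.93048555e+01,  6.99732408e+00,
        7.06541701e-03, -1.47426081e-04]), 'tcp_pos': array([0.25756871, 0.62339805, 0.2256277 ]), 'eef_rot': array([  94.78611607,   89.9051279 , -107.66828279]), 'contact_force': array([-0.75451127,  0.54006773,  0.27151827]), 'moment': array([ 0.00223268, -0.02296636, -0.04543008]), 'gripper_width': 0.08766317353291261} 0.0188
side {'fx': 539.0938375757503, 'fy': 539.0938375757503, 'cx': 320.22836304546956, 'cy': 235.54908541010525, 'k1': -0.06258922793858872, 'rvec': array([ 1.97944793, -0.66873878,  0.38343534]), 'tvec': array([-0.47006066,  0.24678999,  0.56960888])}
top {'fx': 568.3013484131009, 'fy': 568.3013484131009, 'cx': 324.4160566799224, 'cy': 231.6715112665952, 'k1': -0.18263040587991283, 'rvec': array([ 2.14207611, -2.17360202,  0.08565827]), 'tvec': array([0.01215897, 0.57120463, 0.96109273])}
```

View pics/side0.png

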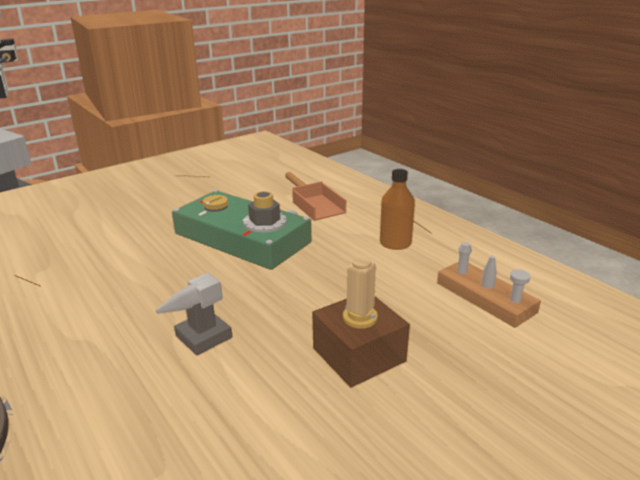

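View pics/top0.png

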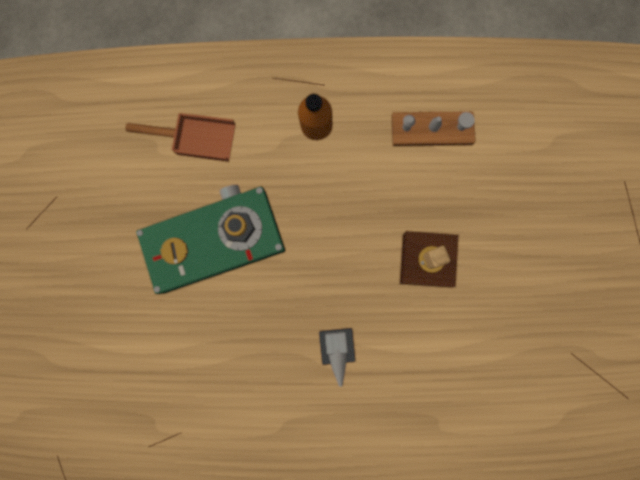

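The side view shows the block at about (240,228), the stand at (360,335) and the stake at (205,320). In the top view the block is at (210,240), lock (173,251), collar (240,228), and the stand is at (430,259) with the handle top at (438,257). Next I'll zoom in and build helpers.

```bash
cat > h.py <<'E'
import numpy as np,cv2
from plant import r,viewer,order
def K(c): return np.array([[c["fx"],0,c["cx"]],[0,c["fy"],c["cy"]],[0,0,1.]]),np.array([c["k1"],0,0,0.])
def ray(c,uv):
    k,d=K(c);p=cv2.undistortPoints(np.array(uv,float).reshape(-1,1,2),k,d).reshape(-1,2)
    R=cv2.Rodrigues(c["rvec"])[0];o=-R.T@c["tvec"]
    return o,np.c_[p,np.ones(len(p))]@R
def plane(c,uv,z):
    o,D=ray(c,uv);return o+D*((z-o[2])/D[:,2])[:,None]
def proj(c,P):
    k,d=K(c);return cv2.projectPoints(np.array(P,float).reshape(-1,3),c["rvec"],c["tvec"],k,d)[0].reshape(-1,2)
def cloud(c):
    v,u=np.mgrid[0:480,0:640];k,d=K(c)
    p=cv2.undistortPoints(np.stack([u,v],-1).reshape(-1,1,2).astype(float),k,d).reshape(-1,2)
    R=cv2.Rodrigues(c["rvec"])[0];Z=c["depth"].reshape(-1,1)
    return ((np.c_[p,np.ones(len(p))]*Z-c["tvec"])@R).reshape(480,640,3)
def crop(c,u0,v0,u1,v1,s,fn): cv2.imwrite(fn,cv2.resize(c["pixels"][v0:v1,u0:u1],None,fx=s,fy=s,interpolation=cv2.INTER_CUBIC))
def load(n): return {k:v for k,v in np.load(n).items()}
E
python3 - <<'E'
from h import *
t=load("pics/top0.npz");s=load("pics/side0.npz")
crop(t,125,170,300,305,4.5,"pics/tb.png");crop(t,390,220,470,300,7,"pics/ts.png");crop(s,160,170,320,280,5,"pics/sb.png")
hsv=cv2.cvtColor(t["pixels"],cv2.COLOR_BGR2HSV)
m=cv2.inRange(hsv,(60,80,30),(90,255,255))
cn=cv2.findContours(m,cv2.RETR_EXTERNAL,cv2.CHAIN_APPROX_NONE)[0]
c=max(cn,key=cv2.contourArea);P=plane(t,c.reshape(-1,2),0.05)[:,:2]
print(cv2.minAreaRect(P.astype(np.float32)))
C=cloud(t);
for z0,z1,box in((.045,.055,(130,180,290,300)),(.058,.068,(395,225,465,295)),(.11,.2,(395,225,465,295)),(.058,.072,(155,235,190,265)),(.09,.12,(210,200,270,260)),(.08,.09,(210,200,270,260))):
    u0,v0,u1,v1=box;Q=C[v0:v1,u0:u1].reshape(-1,3);Q=Q[(Q[:,2]>z0)&(Q[:,2]<z1)]
    if len(Q): print(len(Q),np.median(Q,0),cv2.minAreaRect(Q[:,:2].astype(np.float32)))
E
```

```text
((0.5576230883598328, 0.2028324455022812), (0.1185215413570404, 0.23523133993148804), 18.622905731201172)
7426 [0.55572771 0.20911064 0.04833958] ((0.5587841272354126, 0.20584321022033691), (0.1206592544913292, 0.24033230543136597), 18.566967010498047)
2124 [ 0.51782526 -0.17135576  0.06049841] ((0.5197022557258606, -0.17567472159862518), (0.09019163995981216, 0.09082640707492828), 84.62646484375)
367 [ 0.5178122  -0.1726042   0.14168505] ((0.5190086960792542, -0.1756283938884735), (0.0280061736702919, 0.02904815971851349), 20.439849853515625)
469 [0.53905505 0.26244006 0.0619546 ] ((0.5397567749023438, 0.26218903064727783), (0.04415760934352875, 0.044396888464689255), 8.965420722961426)
352 [0.57717199 0.14788684 0.10206845] ((0.5774540305137634, 0.14848703145980835), (0.032676130533218384, 0.032554712146520615), 89.95719909667969)
362 [0.57460154 0.14245341 0.08410851] ((0.5778712034225464, 0.14857915043830872), (0.052866920828819275, 0.048111993819475174), 83.57347869873047)
```

View pics/tb.png

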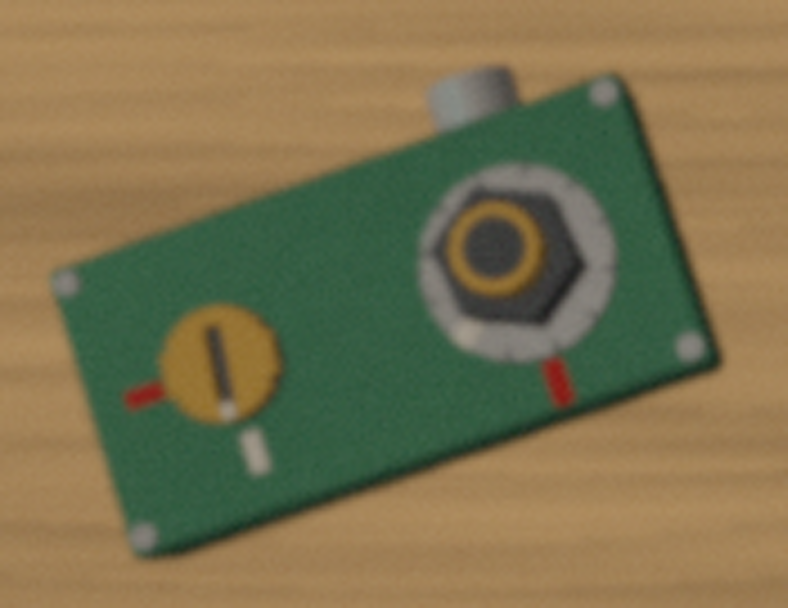

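View pics/ts.png

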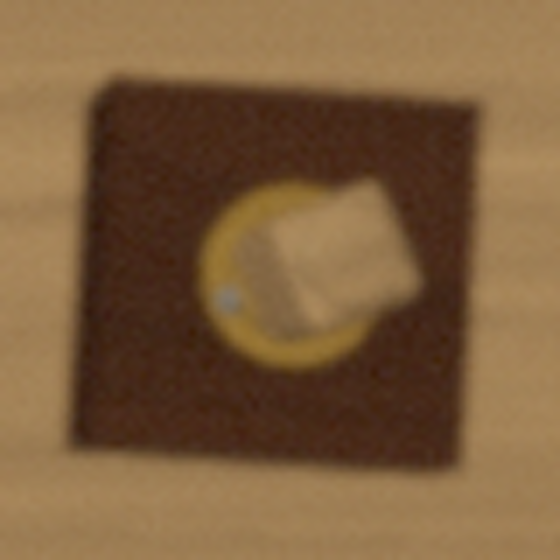

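View pics/sb.png

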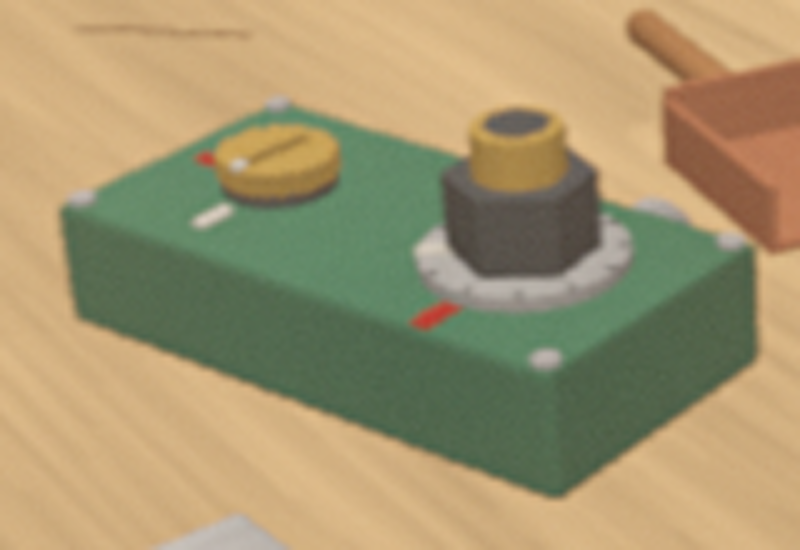

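```bash
cat >> h.py <<'E'
from scipy.spatial.transform import Rotation as Ro
def tool():
    s=r.get_state();return s["tcp_pos"],Ro.from_euler("xyz",s["eef_rot"],degrees=True).as_matrix(),s
def goal(p,h):
    "tool-frame delta to TCP p with tool x down, jaw (y) heading h deg"
    p0,R0,s=tool();h=np.radians(h)
    x=np.array([0,0,-1.]);y=np.array([np.cos(h),np.sin(h),0]);R=np.c_[x,y,np.cross(x,y)]
    dR=Ro.from_matrix(R0.T@R).as_rotvec(degrees=True)
    print("t",np.round(R0.T@(np.array(p)-p0),4),"a",np.round(dR,2),"| heading",np.round(np.degrees(np.arctan2(R0[1,1],R0[0,1])),2),"q",np.round(s["joints"],1),"tilt",np.round(R0[:,0],4))
E
python3 - <<'E'
from h import *
t=load("pics/top0.npz");L=np.array([.5396,.2623]);Cc=np.array([.5776,.1486]);S=np.array([.5192,-.1756])
def at(u,v,s,ou,ov,z): return plane(t,[(ou+(u+.5)/s-.5,ov+(v+.5)/s-.5)],z)[0,:2]
def ang(p,c): d=p-c;return np.degrees(np.arctan2(d[1],d[0])),np.hypot(*d)
T=lambda u,v,z:at(u,v,4.5,125,170,z)
for n,p,c in(("spot",T(227,410,.064),L),("wbar",T(255,450,.05),L),("redbar",T(142,397,.05),L),("slot end",T(212,328,.064),L),("stripe",T(468,333,.056),Cc),("redmark",T(558,382,.05),Cc),("dot",at(230,298,7,390,220,.066),S)): print(n,p.round(4),ang(p,c))
print("handle corners",[at(u,v,7,390,220,.147).round(4) for u,v in((376,180),(425,280),(320,332),(268,235))])
print("slot", ang(T(227,410,.064),T(212,328,.064)))
C=cloud(t)
# collar hex top
goal([S[0],S[1],.2],20)
E
```

```text
spot [0.522  0.2586] (np.float64(-168.1213651286577), np.float64(0.01801729495172906))
wbar [0.5073 0.2514] (np.float64(-161.45176482898773), np.float64(0.03411414715541157))
redbar [0.5281 0.2967] (np.float64(108.4926083528991), np.float64(0.03632411874470566))
slot end [0.5533 0.2648] (np.float64(10.439377865771203), np.float64(0.013887444264745235))
stripe [0.5507 0.1672] (np.float64(145.4366882857157), np.float64(0.03269832690348059))
redmark [0.532  0.1336] (np.float64(-161.7770705644127), np.float64(0.048014000466916194))
dot [ 0.5137 -0.1602] (np.float64(109.53236694182874), np.float64(0.01631534811775798))
handle corners [array([ 0.5353, -0.1811]), array([ 0.5132, -0.1913]), array([ 0.5022, -0.1677]), array([ 0.5236, -0.1569])]
slot (np.float64(-168.7478378180195), np.float64(0.03190226491755474))
t [ 0.0267  0.6385 -0.547 ] a [-1.3245e+02  9.0000e-02 -5.0000e-02] | heading -112.45 q [ 84.1  20.6   0.6  -0.  -70.1 -16.5] tilt [-5.0e-04 -1.4e-03 -1.0e+00]
```

Depth and rays agree with the sizes given: stand 90×90, lock 44 mm, block 120×240, handle top 28×28 at z about 0.147. The slot still needs about 83° clockwise and the collar about 53° anticlockwise. Moving to the driver now.

```bash
python3 -m creep '[{"ty":0.038,"tz":-0.0325},{"ty":0.076,"tz":-0.065},{"ty":0.114,"tz":-0.0975},{"ty":0.152,"tz":-0.13},{"ty":0.19,"tz":-0.1625}]'
python3 -m creep '[{"ty":0.038,"tz":-0.0325},{"ty":0.076,"tz":-0.065},{"ty":0.114,"tz":-0.0975},{"ty":0.152,"tz":-0.13},{"ty":0.19,"tz":-0.1625}]'
python3 -m creep '[{"ty":0.038,"tz":-0.0325},{"ty":0.076,"tz":-0.065},{"ty":0.114,"tz":-0.0975},{"ty":0.152,"tz":-0.13},{"ty":0.19,"tz":-0.1625}]'
python3 -c "
from h import *
goal([.519,-.1756,.2],200.4)"
```

```text
t [ 0.0267  0.6386 -0.5468] a [ 4.715e+01 -4.000e-02 -8.000e-02] | heading -112.45 q [ 84.1  20.6   0.6  -0.  -70.1 -16.5] tilt [-5.0e-04 -1.4e-03 -1.0e+00]invalid input
invalid input
invalid input
```

```bash
python3 -m creep '[{"ax":0,"ay":0,"az":0,"tx":0,"ty":0.038,"tz":-0.0325,"fingers":0.087}]'
```

```text
time_s: 0.2
tcp_pos: [0.2722, 0.5789, 0.2241]
eef_rot: [107.9, 89.9, -94.4]
contact_force: [0.5, -0.4, 0.0]
gripper_width: 0.0871
```

```bash
python3 -m creep '[{"ty":0.038,"tz":-0.0325,"fingers":0.087}]';python3 -m creep --help
```

```text
invalid input
invalid input: not JSON, or not a number
```

Every row needs all seven keys.

```bash
python3 -m creep '[{"ax":4,"ay":0,"az":0,"tx":0,"ty":0.038,"tz":-0.0325,"fingers":0.087},{"ax":8,"ay":0,"az":0,"tx":0,"ty":0.076,"tz":-0.065,"fingers":0.087},{"ax":12,"ay":0,"az":0,"tx":0,"ty":0.114,"tz":-0.0975,"fingers":0.087},{"ax":16,"ay":0,"az":0,"tx":0,"ty":0.152,"tz":-0.13,"fingers":0.087},{"ax":20,"ay":0,"az":0,"tx":0,"ty":0.19,"tz":-0.1625,"fingers":0.087}]'
python3 -c "
from h import *
goal([.519,-.1756,.2],200.4)"
```

```text
time_s: 0.7
tcp_pos: [0.351, 0.3365, 0.2264]
eef_rot: [97.1, 90.0, -125.5]
contact_force: [1.2, 0.6, 0.5]
gripper_width: 0.0872
t [ 0.0264  0.2633 -0.4703] a [ 2.701e+01 -0.000e+00 -1.000e-02] | heading -132.59 q [ 67.    2.5 -22.4  -0.  -65.1 -19.6] tilt [-1.e-04 -2.e-04 -1.e+00]
```

```bash
python3 -m creep '[{"ax":3,"ay":0,"az":0,"tx":0.002,"ty":0.024,"tz":-0.043,"fingers":0.087},{"ax":6,"ay":0,"az":0,"tx":0.004,"ty":0.048,"tz":-0.086,"fingers":0.087},{"ax":9,"ay":0,"az":0,"tx":0.006,"ty":0.072,"tz":-0.129,"fingers":0.087},{"ax":12,"ay":0,"az":0,"tx":0.008,"ty":0.096,"tz":-0.172,"fingers":0.087},{"ax":15,"ay":0,"az":0,"tx":0.01,"ty":0.12,"tz":-0.215,"fingers":0.087}]'
python3 -c "
from h import *
goal([.519,-.1756,.2],200.4)"
```

```text
time_s: 1.2
tcp_pos: [0.4285, 0.1031, 0.2166]
eef_rot: [-74.8, 90.0, 47.6]
contact_force: [2.2, -0.1, 0.2]
gripper_width: 0.0871
t [ 0.0166  0.0732 -0.2837] a [1.206e+01 1.000e-02 3.000e-02] | heading -147.54 q [ 39.3  -1.8 -28.1  -0.  -63.7  -6.9] tilt [ 4.e-04  4.e-04 -1.e+00]
```

```bash
python3 -m creep '[{"ax":3,"ay":0,"az":0,"tx":0.002,"ty":0.012,"tz":-0.047,"fingers":0.087},{"ax":6,"ay":0,"az":0,"tx":0.004,"ty":0.024,"tz":-0.094,"fingers":0.087},{"ax":9,"ay":0,"az":0,"tx":0.006,"ty":0.036,"tz":-0.141,"fingers":0.087},{"ax":12,"ay":0,"az":0,"tx":0.01,"ty":0.048,"tz":-0.188,"fingers":0.087},{"ax":12,"ay":0,"az":0,"tx":0.01,"ty":0.06,"tz":-0.235,"fingers":0.087}]'
python3 -m creep '[{"ax":0,"ay":0,"az":0,"tx":0.0,"ty":0.0,"tz":0,"fingers":0.087},{"ax":0,"ay":0,"az":0,"tx":0.0,"ty":0.0,"tz":0,"fingers":0.087}]'
python3 -c "
from h import *
goal([.519,-.1756,.2],200.4)"
```

```text
time_s: 1.7
tcp_pos: [0.5042, -0.1274, 0.206]
eef_rot: [53.7, 90.0, 164.2]
contact_force: [1.3, 1.8, 0.8]
gripper_width: 0.087
time_s: 1.9
tcp_pos: [0.504, -0.1267, 0.2058]
eef_rot: [68.1, 89.9, 178.4]
contact_force: [0.1, 0.9, -0.6]
gripper_width: 0.0868
t [ 0.0057  0.0029 -0.0511] a [-0.04  0.03 -0.09] | heading -159.64 q [  7.5   6.8 -20.4  -0.  -62.8  12.8] tilt [-0.0016  0.     -1.    ]
```

```bash
python3 -m creep '[{"ax":0,"ay":0,"az":0,"tx":0.003,"ty":0.0015,"tz":-0.025,"fingers":0.087},{"ax":0,"ay":0,"az":0,"tx":0.005,"ty":0.0025,"tz":-0.05,"fingers":0.087},{"ax":0,"ay":0,"az":0,"tx":0.005,"ty":0.0025,"tz":-0.0505,"fingers":0.087},{"ax":0,"ay":0,"az":0,"tx":0.005,"ty":0.0025,"tz":-0.0505,"fingers":0.087}]'
python3 -c "
from h import *
goal([.519,-.1752,.092],200.4)
c=viewer.capture('top');crop(c,380,190,500,310,5,'pics/t1.png')
"
```

```text
time_s: 2.3
tcp_pos: [0.5196, -0.1726, 0.2014]
eef_rot: [39.2, 90.0, 149.8]
contact_force: [-0.5, -0.1, -0.5]
gripper_width: 0.0868
t [ 0.1094  0.0014 -0.0023] a [ 0.18  0.03 -0.02] | heading -159.42 q [  2.1   9.7 -17.6  -0.  -62.8  18.5] tilt [-5.e-04  3.e-04 -1.e+00]
```

View pics/t1.png

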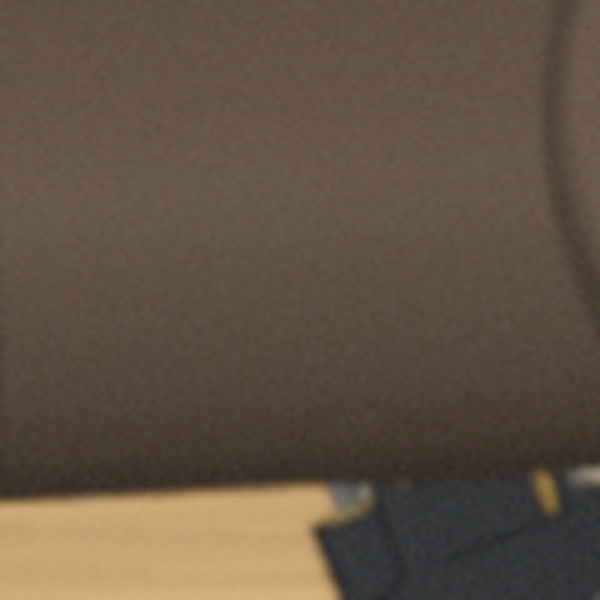

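The picture shows the arm hiding the stand from the top camera, so only the side view will help here. I'll descend with clearance, since the jaws are at 87 mm against a 28 mm handle.

```bash
python3 -m creep '[{"ax":0,"ay":0,"az":0,"tx":0.03,"ty":0.0014,"tz":-0.0023,"fingers":0.087},{"ax":0,"ay":0,"az":0,"tx":0.06,"ty":0.0014,"tz":-0.0023,"fingers":0.087},{"ax":0,"ay":0,"az":0,"tx":0.09,"ty":0.0014,"tz":-0.0023,"fingers":0.087},{"ax":0,"ay":0,"az":0,"tx":0.109,"ty":0.0014,"tz":-0.0023,"fingers":0.087},{"ax":0,"ay":0,"az":0,"tx":0.109,"ty":0.0014,"tz":-0.0023,"fingers":0.087}]'
python3 -m creep '[{"ax":0,"ay":0,"az":0,"tx":0.0,"ty":0.0,"tz":0,"fingers":0.06},{"ax":0,"ay":0,"az":0,"tx":0.0,"ty":0.0,"tz":0,"fingers":0.05}]' 30
python3 -c "
from h import *
goal([.519,-.1752,.092],200.4)
c=viewer.capture('side');crop(c,290,200,450,390,3,'pics/s1.png')
"
```

```text
time_s: 2.85
tcp_pos: [0.5173, -0.1748, 0.0904]
eef_rot: [63.1, 89.7, 173.7]
contact_force: [-0.6, -0.4, 0.4]
gripper_width: 0.087
time_s: 3.05
tcp_pos: [0.5204, -0.1757, 0.0942]
eef_rot: [-116.0, 89.9, -5.4]
contact_force: [0.4, -0.6, -0.2]
gripper_width: 0.0761
t [0.0021 0.0011 0.001 ] a [ 0.21 -0.06  0.13] | heading -159.38 q [  1.8  15.9 -25.3   0.  -48.7  18.8] tilt [ 2.4e-03 -2.0e-04 -1.0e+00]
```

View pics/s1.png

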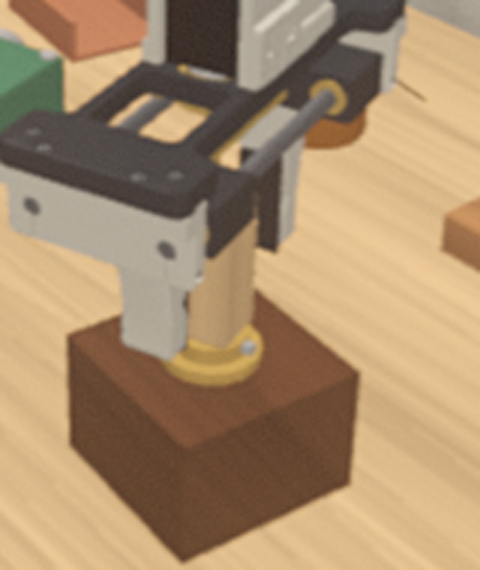

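The handle sits between the open jaws and the body is clear of the handle top. Closing now.

```bash
python3 -m creep '[{"ax":0.2,"ay":0,"az":0,"tx":0.0,"ty":0.0,"tz":0,"fingers":0.02},{"ax":0.2,"ay":0,"az":0,"tx":0.0,"ty":0.0,"tz":0,"fingers":0.01},{"ax":0.2,"ay":0,"az":0,"tx":0.0,"ty":0.0,"tz":0,"fingers":0.01},{"ax":0.2,"ay":0,"az":0,"tx":0,"ty":0,"tz":0,"fingers":0.01},{"ax":0.2,"ay":0,"az":0,"tx":0,"ty":0,"tz":0,"fingers":0.01}]' 40
python3 -m creep '[{"ax":0,"ay":0,"az":0,"tx":0.0,"ty":0.0,"tz":0,"fingers":0.01},{"ax":0,"ay":0,"az":0,"tx":0.0,"ty":0.0,"tz":0,"fingers":0.01},{"ax":0,"ay":0,"az":0,"tx":0.0,"ty":0.0,"tz":0,"fingers":0.01},{"ax":0,"ay":0,"az":0,"tx":0,"ty":0,"tz":0,"fingers":0.01},{"ax":0,"ay":0,"az":0,"tx":0,"ty":0,"tz":0,"fingers":0.01}]' 40
```

```text
time_s: 3.6
tcp_pos: [0.5193, -0.1762, 0.0926]
eef_rot: [30.7, 90.0, 141.1]
contact_force: [-0.5, 0.4, 0.2]
gripper_width: 0.0328
time_s: 4.1
tcp_pos: [0.5194, -0.1762, 0.0925]
eef_rot: [-154.6, 90.0, -44.2]
contact_force: [0.5, -0.7, -0.9]
gripper_width: 0.0281
```

Gripped at 28.1 mm. Lifting clear, then looking at the blade.

```bash
python3 -m creep '[{"ax":0,"ay":0,"az":0,"tx":-0.02,"ty":0.0,"tz":0,"fingers":0.01},{"ax":0,"ay":0,"az":0,"tx":-0.045,"ty":0.0,"tz":0,"fingers":0.01},{"ax":0,"ay":0,"az":0,"tx":-0.07,"ty":0.0,"tz":0,"fingers":0.01},{"ax":0,"ay":0,"az":0,"tx":-0.095,"ty":0,"tz":0,"fingers":0.01},{"ax":0,"ay":0,"az":0,"tx":-0.11,"ty":0,"tz":0,"fingers":0.01}]'
python3 -m creep '[{"ax":0,"ay":0,"az":0,"tx":-0.01,"ty":0.0,"tz":0,"fingers":0.01},{"ax":0,"ay":0,"az":0,"tx":-0.01,"ty":0.0,"tz":0,"fingers":0.01}]'
python3 -c "
from h import *
goal([.519,-.1762,.1],200.4)
c=viewer.capture('side');crop(c,290,150,450,350,3,'pics/s2.png');np.savez('pics/s2.npz',**c)
"
```

```text
time_s: 4.6
tcp_pos: [0.5196, -0.1762, 0.2043]
eef_rot: [-113.0, 89.9, -2.6]
contact_force: [1.4, 0.4, -1.7]
gripper_width: 0.0279
time_s: 4.8
tcp_pos: [0.5197, -0.1762, 0.2135]
eef_rot: [-109.8, 89.9, 0.5]
contact_force: [0.9, -0.3, -1.2]
gripper_width: 0.0275
t [0.1135 0.0008 0.0003] a [-0.05 -0.03  0.09] | heading -159.65 q [  1.7   9.2 -16.6   0.  -64.2  18.6] tilt [ 0.0017  0.     -1.    ]
```

View pics/s2.png

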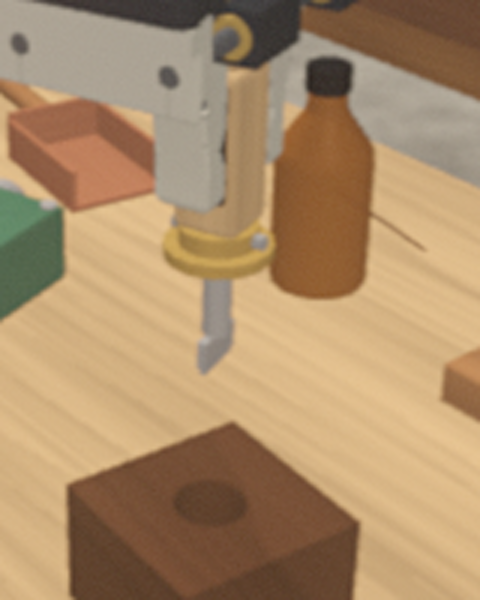

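```bash
python3 -c "
from h import *
c=load('pics/s2.npz')
crop(c,335,220,395,290,10,'pics/s2b.png')
f=lambda u,v,z:plane(c,[(290+u/3,150+v/3)],z)[0]
a=f(200,370,.133);b=f(232,345,.133);print(a,b,np.degrees(np.arctan2(*(b-a)[1::-1])),np.linalg.norm(b-a))
d=f(261,242,.187);e=f(175,220,.187);print('dots',d,e)
for hd in(20.4,110.4):
  v=np.array([np.cos(np.radians(hd)),np.sin(np.radians(hd)),0])*.011
  print(hd,proj(c,[np.array([.519,-.1755,.133])+v,np.array([.519,-.1755,.133])-v]))
"
```

```text
[ 0.51198345 -0.176974    0.133     ] [ 0.53479677 -0.17046576  0.133     ] 15.922518014136275 0.023723500281910524
dots [ 0.53496895 -0.18486795  0.187     ] [ 0.52059599 -0.14962477  0.187     ]
20.4 [[364.62150128 266.84299996]
 [355.84637299 275.07455295]]
110.4 [[352.41210862 268.39928647]
 [368.28906196 273.4554166 ]]
```

View pics/s2b.png

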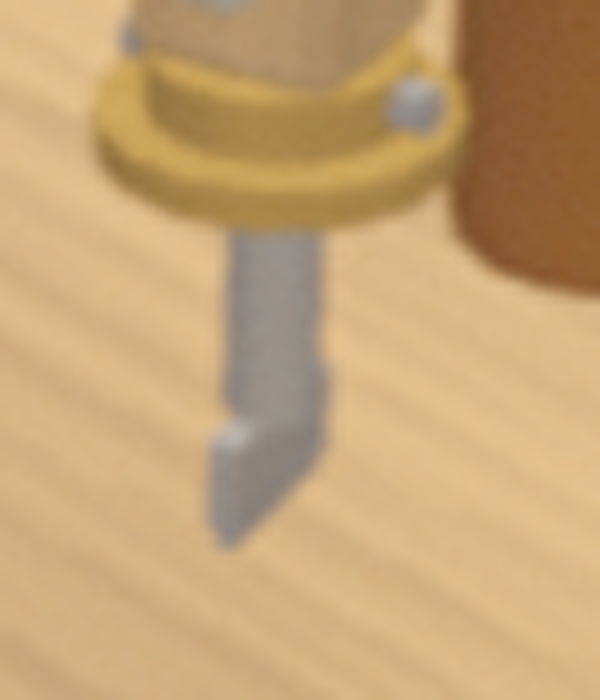

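```bash
python3 -c "
from h import *
c=load('pics/s2.npz');C=cloud(c)
print('cam',ray(c,[(320,240)]))
hsv=cv2.cvtColor(c['pixels'],cv2.COLOR_BGR2HSV)
# blade
P=C[245:276,354:370].reshape(-1,3);P=P[np.abs(P[:,1]+.176)<.03];print('blade',len(P),np.median(P,0),P.min(0),P.max(0), cv2.minAreaRect(P[:,:2].astype(np.float32)))
P=C[222:243,343:383].reshape(-1,3);P=P[(np.abs(P[:,1]+.176)<.04)&(P[:,2]>.17)];print('flange',len(P),P.min(0),P.max(0))
P=C[222:232,343:383].reshape(-1,3)
# stand hole/top in side
P=C[285:350,300:420].reshape(-1,3);P=P[np.abs(P[:,2]-.062)<.005];print('stand',np.median(P[:,2]),cv2.minAreaRect(P[:,:2].astype(np.float32)))
s=load('pics/side0.npz');S=cloud(s)
P=S[185:215,195:235].reshape(-1,3);P=P[np.abs(P[:,2]-.064)<.005];print('lock',len(P),np.median(P[:,2]),cv2.minAreaRect(P[:,:2].astype(np.float32)))
P=S[185:215,240:285].reshape(-1,3);P=P[np.abs(P[:,2]-.104)<.005];print('barrel',len(P),np.median(P[:,2]),cv2.minAreaRect(P[:,:2].astype(np.float32)))
P=S[255:290,340:380].reshape(-1,3);P=P[np.abs(P[:,2]-.147)<.004];print('handle',len(P),np.median(P[:,2]),cv2.minAreaRect(P[:,:2].astype(np.float32)))
"
```

```text
cam (array([ 0.14945929, -0.59230926,  0.48285428]), array([[ 0.5216582 ,  0.70319206, -0.48317905]]))
blade 287 [ 0.5153402  -0.18096311  0.15331964] [ 0.5067422  -0.18429425  0.13340133] [ 0.53173383 -0.17275807  0.17319185] ((0.5192214846611023, -0.1785864382982254), (0.011421670205891132, 0.024767577648162842), 88.30259704589844)
flange 684 [ 0.49672147 -0.1997034   0.18381017] [ 0.54037032 -0.15717973  0.20916168]
stand 0.06308917868803451 ((0.5199868083000183, -0.17668889462947845), (0.09395153820514679, 0.09201677143573761), 84.95111083984375)
lock 269 0.06512345424138852 ((0.5382146835327148, 0.26012444496154785), (0.04621836915612221, 0.04581475257873535), 33.336605072021484)
barrel 186 0.10519213257839707 ((0.5770546793937683, 0.14557990431785583), (0.0357196219265461, 0.032515157014131546), 56.73735427856445)
handle 226 0.14774651276885395 ((0.5183947086334229, -0.1786971390247345), (0.024336660280823708, 0.022840721532702446), 10.330848693847656)
```

Blade width runs along the jaws (edge heading about 16–20°, length 24 mm), and the driver hangs straight on the tool axis. The side camera is biased about -2 mm in y, so I'll use the top camera's lock position.

```bash
python3 -c "
from h import *
goal([.5397,.2622,.2135],-168.5)"
```

```text
t [-0.001  -0.1716  0.4038] a [8.85 0.02 0.01] | heading -159.65 q [  1.7   9.2 -16.6  -0.  -64.1  18.6] tilt [ 2.e-04  4.e-04 -1.e+00]
```

```bash
python3 -m creep '[{"ax":1,"ay":0,"az":0,"tx":0,"ty":-0.01,"tz":0.023,"fingers":0.01},{"ax":2,"ay":0,"az":0,"tx":0,"ty":-0.025,"tz":0.059,"fingers":0.01},{"ax":3,"ay":0,"az":0,"tx":0,"ty":-0.04,"tz":0.095,"fingers":0.01},{"ax":4,"ay":0,"az":0,"tx":0,"ty":-0.056,"tz":0.131,"fingers":0.01},{"ax":5,"ay":0,"az":0,"tx":0,"ty":-0.071,"tz":0.167,"fingers":0.01}]'
python3 -c "
from h import *
goal([.5397,.2622,.2135],-168.5)"
```

```text
time_s: 5.35
tcp_pos: [0.527, 0.0064, 0.2111]
eef_rot: [87.4, 89.9, -167.3]
contact_force: [0.9, 1.4, -1.2]
gripper_width: 0.0281
t [-0.0026 -0.0797  0.2433] a [ 3.79  0.   -0.13] | heading -164.71 q [ 22.    7.3 -19.1  -0.  -63.7  -6.7] tilt [-2.2e-03 -5.0e-04 -1.0e+00]
```

```bash
python3 -m creep '[{"ax":1,"ay":0,"az":0,"tx":0,"ty":-0.014,"tz":0.043,"fingers":0.01},{"ax":2,"ay":0,"az":0,"tx":0,"ty":-0.028,"tz":0.086,"fingers":0.01},{"ax":3,"ay":0,"az":0,"tx":0,"ty":-0.042,"tz":0.129,"fingers":0.01},{"ax":3.8,"ay":0,"az":0,"tx":0,"ty":-0.056,"tz":0.172,"fingers":0.01},{"ax":3.8,"ay":0,"az":0,"tx":0,"ty":-0.066,"tz":0.202,"fingers":0.01}]'
python3 -m creep '[{"ax":0,"ay":0,"az":0,"tx":0,"ty":-0.005,"tz":0.017,"fingers":0.01},{"ax":0,"ay":0,"az":0,"tx":0,"ty":-0.009,"tz":0.03,"fingers":0.01},{"ax":0,"ay":0,"az":0,"tx":0,"ty":-0.009,"tz":0.03,"fingers":0.01}]'
python3 -c "
from h import *
goal([.5397,.2622,.2135],-168.5)"
```

```text
time_s: 5.85
tcp_pos: [0.5372, 0.2197, 0.2108]
eef_rot: [108.4, 89.9, -150.0]
contact_force: [1.0, -0.2, -1.9]
gripper_width: 0.0279
time_s: 6.15
tcp_pos: [0.5407, 0.2493, 0.2115]
eef_rot: [118.9, 89.9, -139.5]
contact_force: [-0.6, -0.8, -1.3]
gripper_width: 0.0275
t [-0.002  -0.0016  0.0129] a [ 0.1  -0.04 -0.08] | heading -168.4 q [ 43.5  13.8 -10.9  -0.  -65.4 -31.9] tilt [-0.0012 -0.001  -1.    ]
```

Now I'll correct, and go down to tip about z 0.085 (TCP 0.166) and look.

```bash
python3 -m creep '[{"ax":0,"ay":0,"az":0,"tx":0.01,"ty":-0.0016,"tz":0.013,"fingers":0.01},{"ax":0,"ay":0,"az":0,"tx":0.03,"ty":-0.0016,"tz":0.013,"fingers":0.01},{"ax":0,"ay":0,"az":0,"tx":0.044,"ty":-0.0016,"tz":0.013,"fingers":0.01},{"ax":0,"ay":0,"az":0,"tx":0.044,"ty":-0.0016,"tz":0.013,"fingers":0.01},{"ax":0,"ay":0,"az":0,"tx":0.044,"ty":-0.0016,"tz":0.013,"fingers":0.01}]'
python3 -c "
from h import *
goal([.5397,.2622,.1375],-168.5)
c=viewer.capture('side');crop(c,160,100,320,260,4,'pics/s3.png');np.savez('pics/s3.npz',**c)
c=viewer.capture('top');crop(c,100,170,300,320,4,'pics/t3.png');np.savez('pics/t3.npz',**c)
"
```

```text
time_s: 6.65
tcp_pos: [0.5399, 0.261, 0.1685]
eef_rot: [146.5, 90.0, -112.0]
contact_force: [1.1, 0.6, -0.3]
gripper_width: 0.0276
t [ 0.031  -0.0001  0.0012] a [ 0.02 -0.04 -0.03] | heading -168.48 q [ 44.5  16.  -13.8   0.  -60.2 -33. ] tilt [-3.e-04 -8.e-04 -1.e+00]
```

View pics/s3.png

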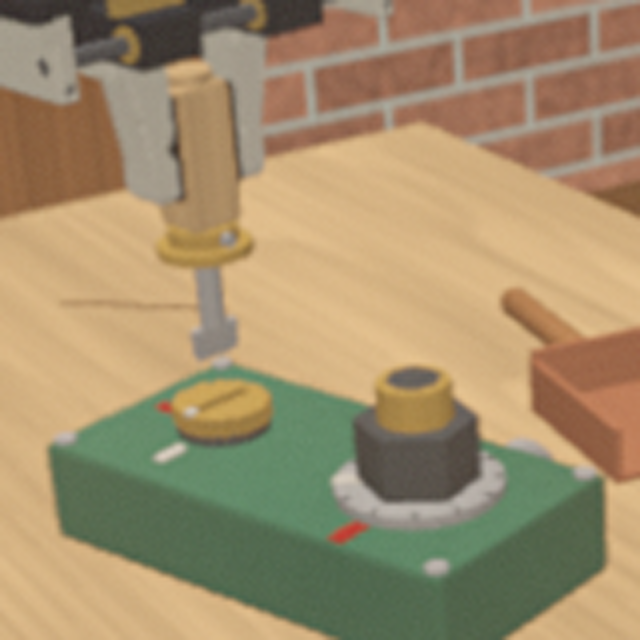

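View pics/t3.png

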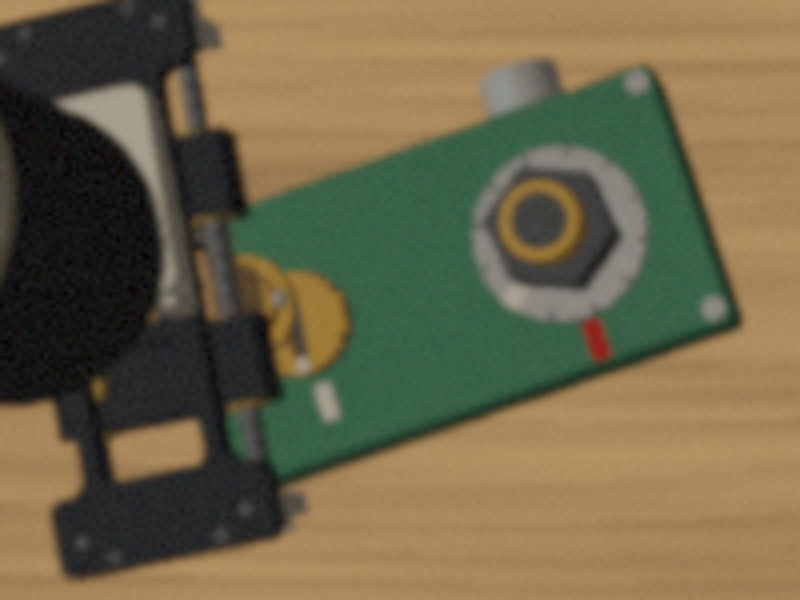

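```bash
python3 -c "
from h import *
c=load('pics/s3.npz')
crop(c,190,150,240,215,12,'pics/s3b.png')
g=lambda P:(proj(c,P)-[190,150])*12
print(g([[.54,.261,.168-.0805],[.54,.261,.185],[.54,.261,.14],[.5397,.2622,.064]]))
C=cloud(c)
P=C[150:190,200:225].reshape(-1,3);P=P[np.hypot(P[:,0]-.54,P[:,1]-.261)<.035];
for z0,z1 in((.086,.09),(.09,.1),(.1,.12),(.12,.133),(.134,.14)):
  Q=P[(P[:,2]>z0)&(P[:,2]<z1)];print(z0,len(Q),Q.mean(0) if len(Q) else 0, cv2.minAreaRect(Q[:,:2].astype(np.float32)) if len(Q)>4 else 0)
print(P[:,2].min())
"
```

```text
[[ 289.9637616   465.17161155]
 [ 222.817497   -142.86162718]
 [ 254.38773031  144.58471714]
 [ 300.19171817  601.71082269]]
0.086 5 [0.53776989 0.26081481 0.08970699] ((0.5379307866096497, 0.26064473390579224), (0.009572547860443592, 0.002378308679908514), 4.349328994750977)
0.09 53 [0.53838023 0.25873076 0.09560815] ((0.5385891795158386, 0.26004552841186523), (0.02597159333527088, 0.008145356550812721), 9.628311157226562)
0.1 76 [0.53707505 0.25685297 0.10875434] ((0.5384389758110046, 0.25727367401123047), (0.023233376443386078, 0.009550630114972591), 1.0063104629516602)
0.12 46 [0.53701992 0.25622796 0.12599331] ((0.5378573536872864, 0.25612083077430725), (0.009352884255349636, 0.011902213096618652), 76.39264678955078)
0.134 3 [0.53754845 0.2443176  0.13797793] 0
0.0892322924493383
```

View pics/s3b.png

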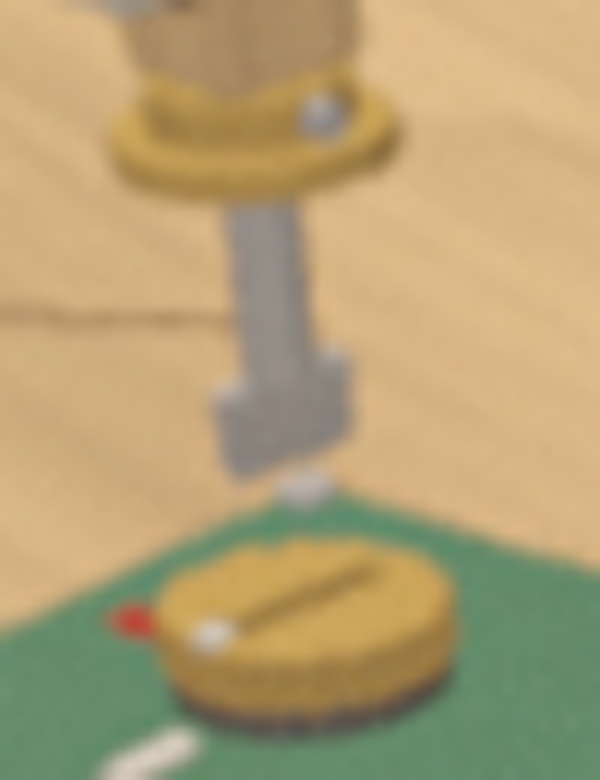

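The side close-up shows tip mid (296,456) and slot mid (306,597). Both are offset the same way from prediction and their slopes are equal, so blade and slot are aligned within 1 mm. Going down.

```bash
python3 -m creep '[{"ax":0,"ay":0,"az":0,"tx":0.008,"ty":0,"tz":0.0008,"fingers":0.01},{"ax":0,"ay":0,"az":0,"tx":0.016,"ty":0,"tz":0.0008,"fingers":0.01},{"ax":0,"ay":0,"az":0,"tx":0.021,"ty":0,"tz":0.0008,"fingers":0.01},{"ax":0,"ay":0,"az":0,"tx":0.024,"ty":0,"tz":0.0008,"fingers":0.01},{"ax":0,"ay":0,"az":0,"tx":0.026,"ty":0,"tz":0.0008,"fingers":0.01}]'
python3 -m creep '[{"ax":0,"ay":0,"az":0,"tx":0.002,"ty":0,"tz":0,"fingers":0.01},{"ax":0,"ay":0,"az":0,"tx":0.004,"ty":0,"tz":0,"fingers":0.01}]'
python3 -c "
from h import *
goal([.5397,.2618,.1375],-168.5);print(r.get_state()['contact_force'])"
```

```text
time_s: 7.25
tcp_pos: [0.5395, 0.2623, 0.1421]
eef_rot: [125.7, 90.0, -132.7]
contact_force: [0.1, 0.0, -2.0]
gripper_width: 0.0277
time_s: 7.45
tcp_pos: [0.5397, 0.2625, 0.1386]
eef_rot: [-70.2, 90.0, 31.3]
contact_force: [0.2, -0.0, -1.1]
gripper_width: 0.0282
t [ 0.0011  0.0002 -0.0007] a [0.05 0.01 0.02] | heading -168.45 q [ 44.6  17.6 -15.9   0.  -56.5 -33. ] tilt [ 3.e-04  2.e-04 -1.e+00]
[ 0.21540731 -0.04015075 -1.05312848]
```

It's in the slot: tip about 6 mm below the face with no contact force. Turning clockwise.

```bash
python3 -m creep '[{"ax":5,"ay":0,"az":0,"tx":0.001,"ty":0,"tz":0,"fingers":0.01},{"ax":11,"ay":0,"az":0,"tx":0.001,"ty":0,"tz":0,"fingers":0.01},{"ax":17,"ay":0,"az":0,"tx":0.001,"ty":0,"tz":0,"fingers":0.01},{"ax":23,"ay":0,"az":0,"tx":0.001,"ty":0,"tz":0,"fingers":0.01},{"ax":29,"ay":0,"az":0,"tx":0.001,"ty":0,"tz":0,"fingers":0.01}]' 60
python3 -m creep '[{"ax":1,"ay":0,"az":0,"tx":0,"ty":0,"tz":0,"fingers":0.01},{"ax":1,"ay":0,"az":0,"tx":0,"ty":0,"tz":0,"fingers":0.01}]'
python3 -c "
from h import *
goal([.5397,.2622,.1375],-168.5);print(r.get_state()['contact_force'],r.get_state()['moment'])
c=viewer.capture('side');crop(c,160,100,320,260,4,'pics/s4.png')"
```

```text
time_s: 7.95
tcp_pos: [0.5396, 0.2628, 0.1374]
eef_rot: [0.4, 90.0, 72.7]
contact_force: [0.1, 1.8, -3.5]
gripper_width: 0.0278
time_s: 8.15
tcp_pos: [0.5397, 0.2628, 0.1375]
eef_rot: [-2.2, 90.0, 69.5]
contact_force: [0.6, 1.6, -3.4]
gripper_width: 0.0278
t [-0.     -0.0002 -0.0005] a [-2.983e+01  4.000e-02  1.000e-02] | heading 161.67 q [ 44.6  17.7 -15.9  -0.  -56.4 -62.9] tilt [ 2.e-04  6.e-04 -1.e+00]
[ 0.56867732  1.58246349 -3.44964002] [ 1.07792223 -0.21363087  0.1306413 ]
```

View pics/s4.png

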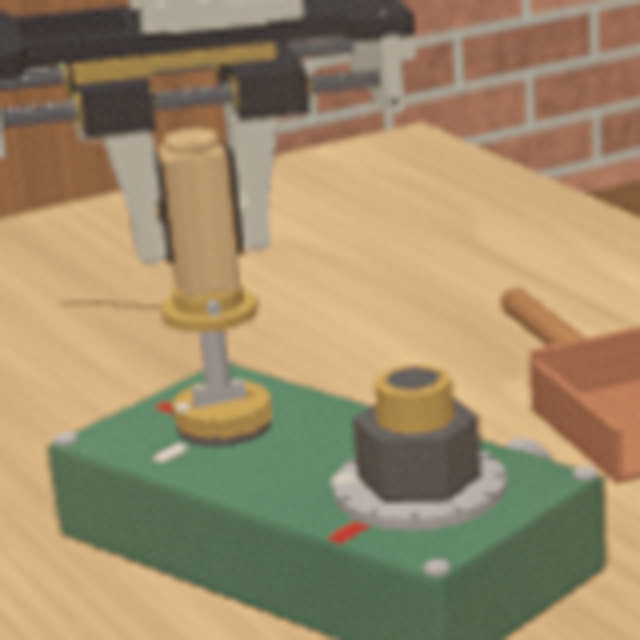

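The spot has moved towards the red bar, to (182,406), and the moment about z is 0.13 N m, as friction would give. Continuing.

```bash
python3 -m creep '[{"ax":7,"ay":0,"az":0,"tx":0,"ty":0,"tz":0,"fingers":0.01},{"ax":14,"ay":0,"az":0,"tx":0,"ty":0,"tz":0,"fingers":0.01},{"ax":21,"ay":0,"az":0,"tx":0,"ty":0,"tz":0,"fingers":0.01},{"ax":28,"ay":0,"az":0,"tx":0,"ty":0,"tz":0,"fingers":0.01},{"ax":35,"ay":0,"az":0,"tx":0,"ty":0,"tz":0,"fingers":0.01}]' 60
python3 -m creep '[{"ax":6,"ay":0,"az":0,"tx":0,"ty":0,"tz":0,"fingers":0.01},{"ax":12,"ay":0,"az":0,"tx":0,"ty":0,"tz":0,"fingers":0.01},{"ax":17,"ay":0,"az":0,"tx":0,"ty":0,"tz":0,"fingers":0.01},{"ax":17,"ay":0,"az":0,"tx":0,"ty":0,"tz":0,"fingers":0.01}]' 60
python3 -c "
from h import *
goal([.5397,.2622,.1375],99.5);print(r.get_state()['contact_force'],r.get_state()['moment'])"
```

```text
time_s: 8.7
tcp_pos: [0.5399, 0.2631, 0.1375]
eef_rot: [21.8, 89.9, 58.3]
contact_force: [1.4, 3.3, -4.1]
gripper_width: 0.0279
time_s: 9.1
tcp_pos: [0.54, 0.2632, 0.1376]
eef_rot: [32.4, 89.9, 52.0]
contact_force: [1.6, 3.5, -4.3]
gripper_width: 0.0278
t [ 0.0001 -0.0008 -0.0006] a [10.1   0.08 -0.06] | heading 109.6 q [  44.6   17.7  -15.9   -0.   -56.3 -115. ] tilt [ 0.001   0.0013 -1.    ]
[ 1.61698815  3.49494591 -4.34420553] [ 1.64608696 -0.88108407  0.09555511]
```

```bash
python3 -m creep '[{"ax":3,"ay":0,"az":0,"tx":0,"ty":0,"tz":0,"fingers":0.01},{"ax":6,"ay":0,"az":0,"tx":0,"ty":0,"tz":0,"fingers":0.01},{"ax":8,"ay":0,"az":0,"tx":0,"ty":0,"tz":0,"fingers":0.01},{"ax":8,"ay":0,"az":0,"tx":0,"ty":0,"tz":0,"fingers":0.01}]' 60
python3 -c "
from h import *
goal([.5397,.2622,.1375],99.5);print(r.get_state()['contact_force'],r.get_state()['moment'])
c=viewer.capture('side');crop(c,185,170,245,220,12,'pics/s5.png')"
```

```text
time_s: 9.5
tcp_pos: [0.5401, 0.2631, 0.1377]
eef_rot: [36.4, 89.9, 48.2]
contact_force: [2.7, 4.1, -5.7]
gripper_width: 0.0276
t [ 0.0002 -0.0008 -0.0006] a [ 2.23  0.07 -0.06] | heading 101.73 q [  44.6   17.7  -15.9   -0.   -56.3 -122.8] tilt [ 0.0011  0.0012 -1.    ]
[ 2.71686659  4.06499717 -5.7013289 ] [ 1.96796141 -1.17683493  0.1012275 ]
```

View pics/s5.png

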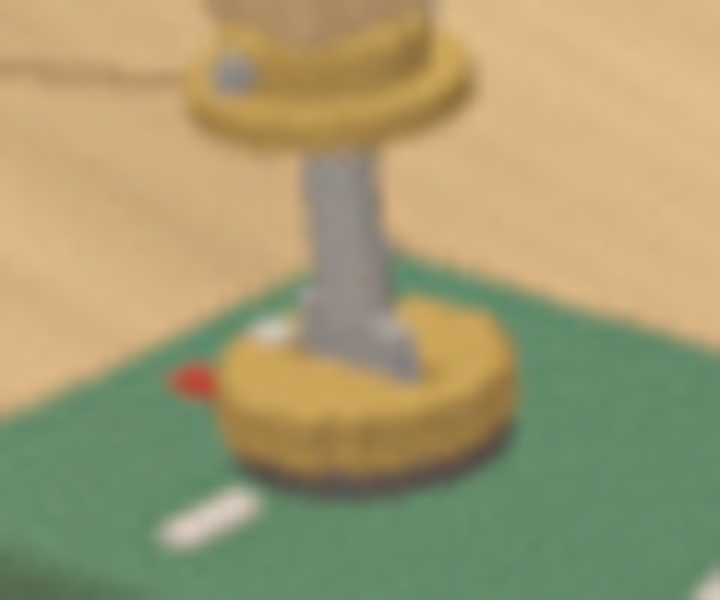

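```bash
python3 -m creep '[{"ax":1.5,"ay":0,"az":0,"tx":0,"ty":0,"tz":0,"fingers":0.01},{"ax":3,"ay":0,"az":0,"tx":0,"ty":0,"tz":0,"fingers":0.01},{"ax":3,"ay":0,"az":0,"tx":0,"ty":0,"tz":0,"fingers":0.01}]' 60
python3 -c "
from h import *
goal([.5397,.2622,.1375],99.5);print(r.get_state()['contact_force'],r.get_state()['moment'])
c=viewer.capture('side');crop(c,185,170,245,220,12,'pics/s6.png')
q=[[.5396,.2623,.064]]
for h in(108.4,115): q.append([.5396+.018*np.cos(np.radians(h)),.2623+.018*np.sin(np.radians(h)),.064])
print((proj(c,q)-[185,170])*12)"
```

```text
time_s: 9.85
tcp_pos: [0.5401, 0.2631, 0.1377]
eef_rot: [38.2, 89.9, 46.8]
contact_force: [3.0, 5.2, -6.8]
gripper_width: 0.0277
t [ 0.0002 -0.0008 -0.0005] a [-0.83  0.08 -0.06] | heading 98.67 q [  44.6   17.7  -15.9   -0.   -56.3 -125.9] tilt [ 0.0011  0.0012 -1.    ]
[ 3.01831146  5.22157163 -6.83278664] [ 2.111139   -1.34749881  0.12242943]
[[359.32193394 361.66839805]
 [277.10191062 335.63439376]
 [268.23517269 340.3793482 ]]
```

View pics/s6.png

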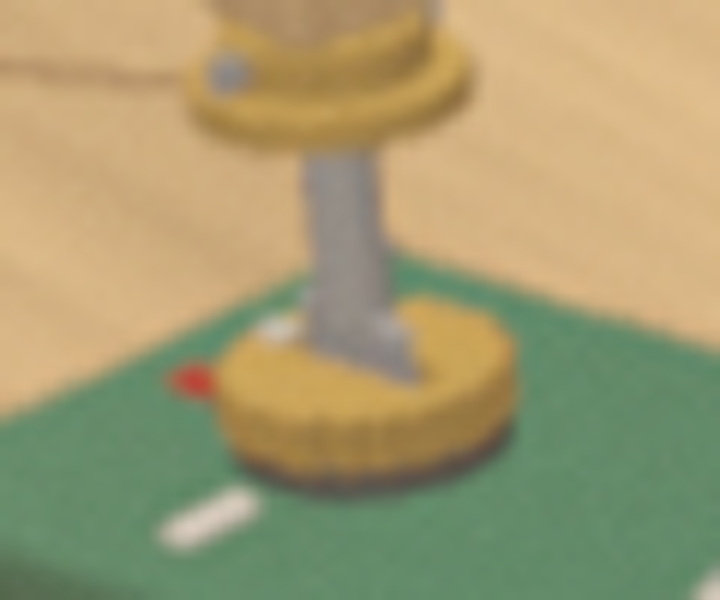

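```bash
for i in 1; do python3 -m creep '[{"ax":1.5,"ay":0,"az":0,"tx":0,"ty":0,"tz":0,"fingers":0.01},{"ax":3,"ay":0,"az":0,"tx":0,"ty":0,"tz":0,"fingers":0.01},{"ax":3,"ay":0,"az":0,"tx":0,"ty":0,"tz":0,"fingers":0.01}]' 60; done
python3 -c "
from h import *
goal([.5397,.2622,.1375],99.5);print(r.get_state()['contact_force'],r.get_state()['moment'])
c=viewer.capture('side');crop(c,185,170,245,220,12,'pics/s7.png')"
```

```text
time_s: 10.2
tcp_pos: [0.5402, 0.2631, 0.1378]
eef_rot: [35.0, 89.9, 40.7]
contact_force: [2.4, 4.6, -6.2]
gripper_width: 0.0276
t [ 0.0003 -0.0008 -0.0006] a [-3.8   0.08 -0.05] | heading 95.7 q [  44.6   17.7  -15.9    0.   -56.3 -128.9] tilt [ 0.0013  0.0011 -1.    ]
[ 2.35630428  4.62333099 -6.20527353] [ 2.10366503 -1.47603313  0.24723589]
```

View pics/s7.png

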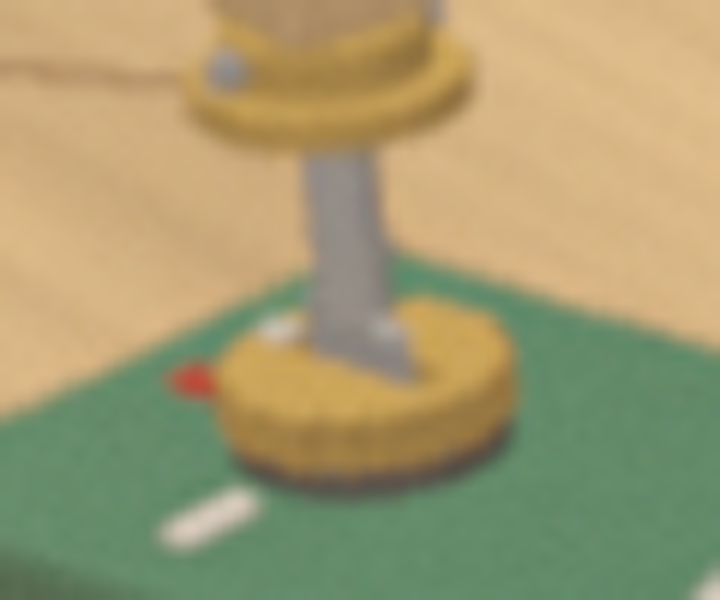

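```bash
python3 -m creep '[{"ax":1.5,"ay":0,"az":0,"tx":0,"ty":0,"tz":0,"fingers":0.01},{"ax":3,"ay":0,"az":0,"tx":0,"ty":0,"tz":0,"fingers":0.01},{"ax":3,"ay":0,"az":0,"tx":0,"ty":0,"tz":0,"fingers":0.01}]' 60
python3 -c "
from h import *
goal([.5397,.2622,.1375],99.5);print(r.get_state()['contact_force'],r.get_state()['moment'])"
```

```text
time_s: 10.55
tcp_pos: [0.5402, 0.2631, 0.1377]
eef_rot: [32.9, 89.9, 35.6]
contact_force: [2.9, 5.2, -6.7]
gripper_width: 0.0279
t [ 0.0002 -0.0009 -0.0005] a [-6.77  0.08 -0.05] | heading 92.73 q [  44.6   17.7  -15.9    0.   -56.3 -131.9] tilt [ 0.0013  0.001  -1.    ]
[ 2.92656846  5.17267778 -6.66120073] [ 2.11624239 -1.52394119  0.6415771 ]
```

The moment rose 0.12 → 0.25 → 0.64 N m with the spot stationary, so it is firmly at the stop. I'll back off within the play and lift out.

```bash
python3 -m creep '[{"ax":-4,"ay":0,"az":0,"tx":0,"ty":0,"tz":0,"fingers":0.01},{"ax":-9,"ay":0,"az":0,"tx":0,"ty":0,"tz":0,"fingers":0.01},{"ax":-11,"ay":0,"az":0,"tx":-0.002,"ty":0,"tz":0,"fingers":0.01},{"ax":-11,"ay":0,"az":0,"tx":-0.01,"ty":0,"tz":0,"fingers":0.01},{"ax":-11,"ay":0,"az":0,"tx":-0.025,"ty":0,"tz":0,"fingers":0.01}]' 60
python3 -m creep '[{"ax":0,"ay":0,"az":0,"tx":-0.03,"ty":0,"tz":0,"fingers":0.01},{"ax":0,"ay":0,"az":0,"tx":-0.05,"ty":0,"tz":0,"fingers":0.01},{"ax":0,"ay":0,"az":0,"tx":-0.05,"ty":0,"tz":0,"fingers":0.01}]' 40
python3 -c "
from h import *
goal([.5397,.2622,.1375],99.5);print(r.get_state()['contact_force'],r.get_state()['moment'])
c=viewer.capture('side');crop(c,160,80,320,240,5,'pics/s8.png');np.savez('pics/s8.npz',**c)"
```

```text
time_s: 11.05
tcp_pos: [0.5385, 0.2611, 0.1622]
eef_rot: [-148.9, 89.8, -135.3]
contact_force: [0.3, 0.3, -1.8]
gripper_width: 0.0275
time_s: 11.35
tcp_pos: [0.5407, 0.2625, 0.2166]
eef_rot: [14.1, 89.7, 27.7]
contact_force: [0.6, 0.9, -1.3]
gripper_width: 0.0279
t [ 0.0791 -0.0002 -0.0014] a [ 4.08  0.25 -0.07] | heading 103.59 q [ 4.46e+01  1.39e+01 -1.01e+01  1.00e-01 -6.58e+01 -1.21e+02] tilt [ 0.004   0.0021 -1.    ]
[ 0.58615133  0.93593536 -1.32830307] [ 0.0347158  -0.19711711 -0.00251505]
```

View pics/s8.png

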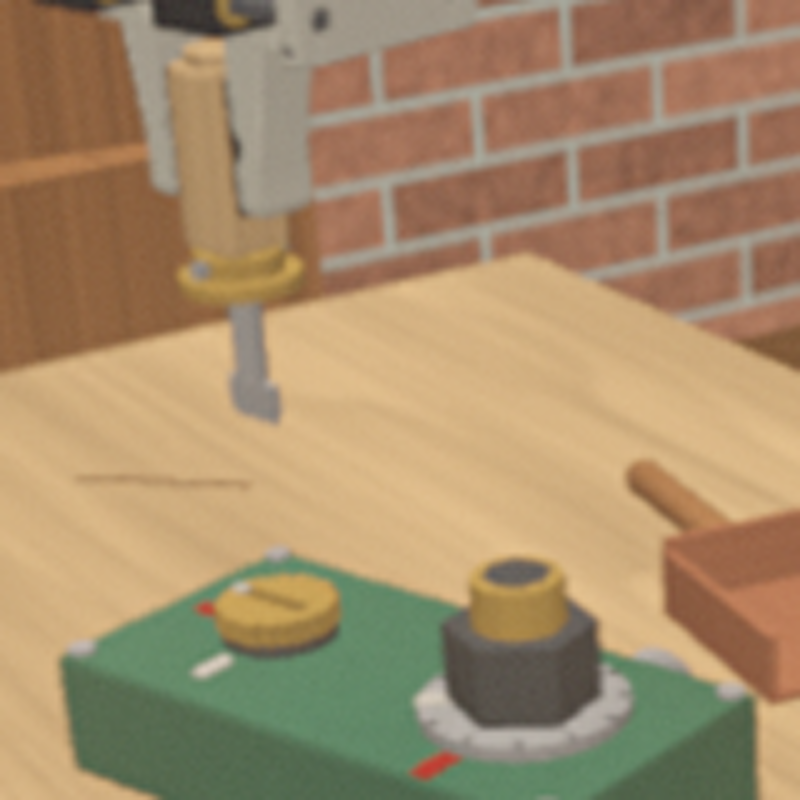

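The lock's spot is at the red bar (240,590 in the crop). Now returning the driver to the stand.

```bash
python3 -c "
from h import *
goal([.5194,-.1762,.2166],103.6)"
```

```text
t [-0.0027 -0.4214 -0.1226] a [-0.04  0.11 -0.04] | heading 103.56 q [  44.6   14.   -10.3    0.   -65.7 -121. ] tilt [ 0.0016  0.0012 -1.    ]
```

```bash
python3 -m creep '[{"ax":0,"ay":0,"az":0,"tx":0,"ty":-0.024,"tz":-0.007,"fingers":0.01},{"ax":0,"ay":0,"az":0,"tx":0,"ty":-0.06,"tz":-0.0175,"fingers":0.01},{"ax":0,"ay":0,"az":0,"tx":0,"ty":-0.1,"tz":-0.029,"fingers":0.01},{"ax":0,"ay":0,"az":0,"tx":0,"ty":-0.14,"tz":-0.041,"fingers":0.01},{"ax":0,"ay":0,"az":0,"tx":0,"ty":-0.18,"tz":-0.0525,"fingers":0.01}]'
python3 -m creep '[{"ax":0,"ay":0,"az":0,"tx":0,"ty":-0.04,"tz":-0.012,"fingers":0.01},{"ax":0,"ay":0,"az":0,"tx":0,"ty":-0.08,"tz":-0.0235,"fingers":0.01},{"ax":0,"ay":0,"az":0,"tx":0,"ty":-0.12,"tz":-0.035,"fingers":0.01},{"ax":0,"ay":0,"az":0,"tx":0,"ty":-0.16,"tz":-0.0465,"fingers":0.01},{"ax":0,"ay":0,"az":0,"tx":0,"ty":-0.19,"tz":-0.0555,"fingers":0.01}]'
python3 -m creep '[{"ax":0,"ay":0,"az":0,"tx":0,"ty":-0.025,"tz":-0.007,"fingers":0.01},{"ax":0,"ay":0,"az":0,"tx":0,"ty":-0.045,"tz":-0.013,"fingers":0.01},{"ax":0,"ay":0,"az":0,"tx":0,"ty":-0.05,"tz":-0.0145,"fingers":0.01},{"ax":0,"ay":0,"az":0,"tx":0,"ty":-0.05,"tz":-0.0145,"fingers":0.01}]'
python3 -c "
from h import *
goal([.5194,-.1762,.18],103.6)"
```

```text
time_s: 11.9
tcp_pos: [0.5292, 0.073, 0.2116]
eef_rot: [-169.0, 89.8, -155.4]
contact_force: [2.3, -0.2, -0.9]
gripper_width: 0.0282
time_s: 12.4
tcp_pos: [0.5196, -0.1249, 0.2116]
eef_rot: [171.8, 89.8, -174.7]
contact_force: [0.5, 0.1, -1.5]
gripper_width: 0.0279
time_s: 12.8
tcp_pos: [0.5179, -0.1752, 0.2116]
eef_rot: [162.2, 89.9, 175.7]
contact_force: [1.9, 0.6, -1.3]
gripper_width: 0.0279
t [ 0.0316 -0.0013  0.0013] a [-0.14 -0.12 -0.04] | heading 103.46 q [  1.8   9.2 -16.8  -0.  -64.2 -78.4] tilt [-2.2e-03  2.0e-04 -1.0e+00]
```

Lower to a tip height of about 0.08 and look.

```bash
python3 -m creep '[{"ax":0,"ay":0,"az":0,"tx":0.015,"ty":-0.0012,"tz":0.001,"fingers":0.01},{"ax":0,"ay":0,"az":0,"tx":0.035,"ty":-0.0012,"tz":0.001,"fingers":0.01},{"ax":0,"ay":0,"az":0,"tx":0.05,"ty":-0.0012,"tz":0.001,"fingers":0.01},{"ax":0,"ay":0,"az":0,"tx":0.05,"ty":-0.0012,"tz":0.001,"fingers":0.01}]'
python3 -c "
from h import *
goal([.5194,-.1762,.0935],103.6)
c=viewer.capture('side');crop(c,290,200,420,350,5,'pics/s9.png');np.savez('pics/s9.npz',**c)
print((proj(c,[[.519,-.176,.0815],[.5195,-.1757,.062]])-[290,200])*5)"
```

```text
time_s: 13.2
tcp_pos: [0.5184, -0.1744, 0.1602]
eef_rot: [159.2, 89.7, 172.8]
contact_force: [-0.4, 0.5, -1.0]
gripper_width: 0.0278
t [ 0.0667 -0.0021  0.0008] a [-0.01 -0.26 -0.1 ] | heading 103.59 q [  1.9  11.8 -20.7  -0.1 -57.8 -78.3] tilt [-4.8e-03  6.0e-04 -1.0e+00]
[[347.64386003 528.46584054]
 [346.49303668 589.36239383]]
```

View pics/s9.png

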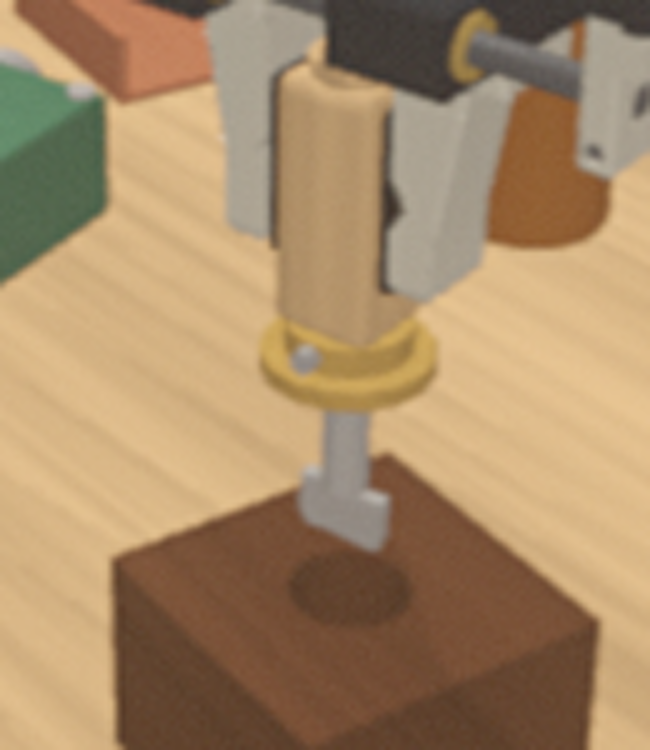

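The tip (344,532) sits about 2 mm left of plumb over the hole (350,587), matching the 2 mm TCP error. I'll apply the computed correction and lower.

```bash
python3 -m creep '[{"ax":0,"ay":-0.2,"az":0,"tx":0.005,"ty":-0.002,"tz":0.0008,"fingers":0.01},{"ax":0,"ay":-0.2,"az":0,"tx":0.015,"ty":-0.002,"tz":0.0008,"fingers":0.01},{"ax":0,"ay":-0.2,"az":0,"tx":0.025,"ty":-0.002,"tz":0.0008,"fingers":0.01},{"ax":0,"ay":-0.2,"az":0,"tx":0.035,"ty":-0.002,"tz":0.0008,"fingers":0.01},{"ax":0,"ay":-0.2,"az":0,"tx":0.045,"ty":-0.002,"tz":0.0008,"fingers":0.01}]'
python3 -c "
from h import *
goal([.5194,-.1762,.0935],103.6);print(r.get_state()['contact_force'])"
```

```text
time_s: 13.75
tcp_pos: [0.5212, -0.1773, 0.1165]
eef_rot: [2.9, 89.8, 16.5]
contact_force: [0.4, 0.3, -2.2]
gripper_width: 0.0276
t [ 0.023   0.0015 -0.0015] a [-0.06  0.17 -0.01] | heading 103.54 q [  1.6  14.5 -23.7  -0.1 -51.7 -78. ] tilt [ 2.9e-03  9.0e-04 -1.0e+00]
[ 0.43865733  0.34251088 -2.21096674]
```

```bash
python3 -m creep '[{"ax":0,"ay":0,"az":0,"tx":0.006,"ty":0.0007,"tz":-0.0007,"fingers":0.01},{"ax":0,"ay":0,"az":0,"tx":0.013,"ty":0.0007,"tz":-0.0007,"fingers":0.01},{"ax":0,"ay":0,"az":0,"tx":0.018,"ty":0.0007,"tz":-0.0007,"fingers":0.01},{"ax":0,"ay":0,"az":0,"tx":0.021,"ty":0.0007,"tz":-0.0007,"fingers":0.01},{"ax":0,"ay":0,"az":0,"tx":0.0215,"ty":0.0007,"tz":-0.0007,"fingers":0.01}]'
python3 -m creep '[{"ax":0,"ay":0,"az":0,"tx":0,"ty":0,"tz":0,"fingers":0.01}]'
python3 -c "
from h import *
goal([.5194,-.1762,.0925],103.6);print(r.get_state()['contact_force'])
c=viewer.capture('side');crop(c,290,200,420,350,5,'pics/s10.png')"
```

```text
time_s: 14.25
tcp_pos: [0.5205, -0.1768, 0.0957]
eef_rot: [2.1, 89.8, 15.7]
contact_force: [-0.7, 0.1, -1.8]
gripper_width: 0.0276
time_s: 14.35
tcp_pos: [0.5208, -0.1768, 0.0962]
eef_rot: [-2.0, 89.8, 11.6]
contact_force: [-0.6, 0.4, -1.5]
gripper_width: 0.0278
t [ 0.0037  0.0009 -0.0012] a [-0.04  0.21  0.01] | heading 103.56 q [  1.6  15.8 -25.1  -0.  -48.9 -78. ] tilt [ 3.6e-03  7.0e-04 -1.0e+00]
[-0.63342016  0.40078416 -1.48586982]
```

View pics/s10.png

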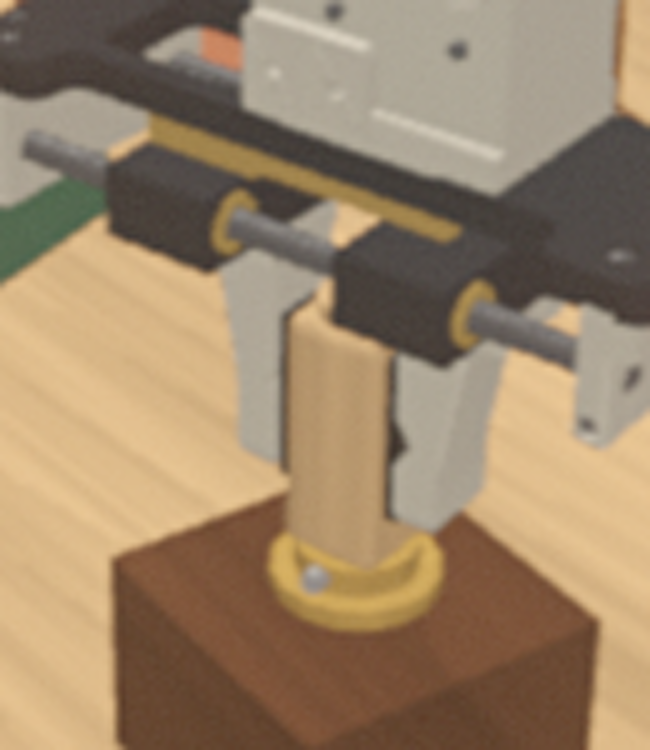

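The flange is just above the stand and the blade is in the hole. I'll lower about 3 mm until contact, then release.

```bash
python3 -m creep '[{"ax":0,"ay":0.2,"az":0,"tx":0.0015,"ty":0.0007,"tz":-0.001,"fingers":0.01},{"ax":0,"ay":0.2,"az":0,"tx":0.003,"ty":0.0007,"tz":-0.001,"fingers":0.01},{"ax":0,"ay":0.2,"az":0,"tx":0.003,"ty":0.0007,"tz":-0.001,"fingers":0.01}]'
python3 -c "
from h import *
goal([.5194,-.1762,.0925],103.6);print(r.get_state()['contact_force'])"
```

```text
time_s: 14.7
tcp_pos: [0.5194, -0.1763, 0.0929]
eef_rot: [154.2, 90.0, 167.7]
contact_force: [-0.6, 1.1, -1.9]
gripper_width: 0.028
t [0.0004 0.0001 0.    ] a [-0.05 -0.01 -0.  ] | heading 103.55 q [  1.7  16.  -25.3  -0.  -48.7 -78.2] tilt [-2.e-04  0.e+00 -1.e+00]
[-0.61392427  1.07916691 -1.88990776]
```

```bash
python3 -m creep '[{"ax":0,"ay":0,"az":0,"tx":0.0008,"ty":0,"tz":0,"fingers":0.032},{"ax":0,"ay":0,"az":0,"tx":0.0008,"ty":0,"tz":0,"fingers":0.04},{"ax":0,"ay":0,"az":0,"tx":0.0008,"ty":0,"tz":0,"fingers":0.06},{"ax":0,"ay":0,"az":0,"tx":0.0008,"ty":0,"tz":0,"fingers":0.087},{"ax":0,"ay":0,"az":0,"tx":0.0008,"ty":0,"tz":0,"fingers":0.087}]' 40
python3 -m creep '[{"ax":0,"ay":0,"az":0,"tx":0,"ty":0,"tz":0,"fingers":0.087},{"ax":0,"ay":0,"az":0,"tx":-0.01,"ty":0,"tz":0,"fingers":0.087},{"ax":0,"ay":0,"az":0,"tx":-0.04,"ty":0,"tz":0,"fingers":0.087},{"ax":0,"ay":0,"az":0,"tx":-0.08,"ty":0,"tz":0,"fingers":0.087},{"ax":0,"ay":0,"az":0,"tx":-0.12,"ty":0,"tz":0,"fingers":0.087}]'
python3 -c "
from h import *
goal([.5776,.1486,.2],175.4);print(r.get_state()['contact_force'])
c=viewer.capture('side');crop(c,290,200,420,350,5,'pics/s11.png')"
```

```text
time_s: 15.2
tcp_pos: [0.5196, -0.1763, 0.0924]
eef_rot: [-19.7, 90.0, -6.2]
contact_force: [-0.1, -0.1, -0.2]
gripper_width: 0.0585
time_s: 15.7
tcp_pos: [0.5192, -0.1764, 0.2142]
eef_rot: [-164.6, 90.0, -151.0]
contact_force: [-0.1, -0.2, 0.0]
gripper_width: 0.0866
t [0.0141 0.3023 0.133 ] a [-7.184e+01 -3.000e-02 -1.000e-02] | heading 103.56 q [  1.7   9.2 -16.5   0.  -64.4 -78.2] tilt [-5.e-04 -3.e-04 -1.e+00]
[-0.08673873 -0.1529405   0.00885508]
```

View pics/s11.png

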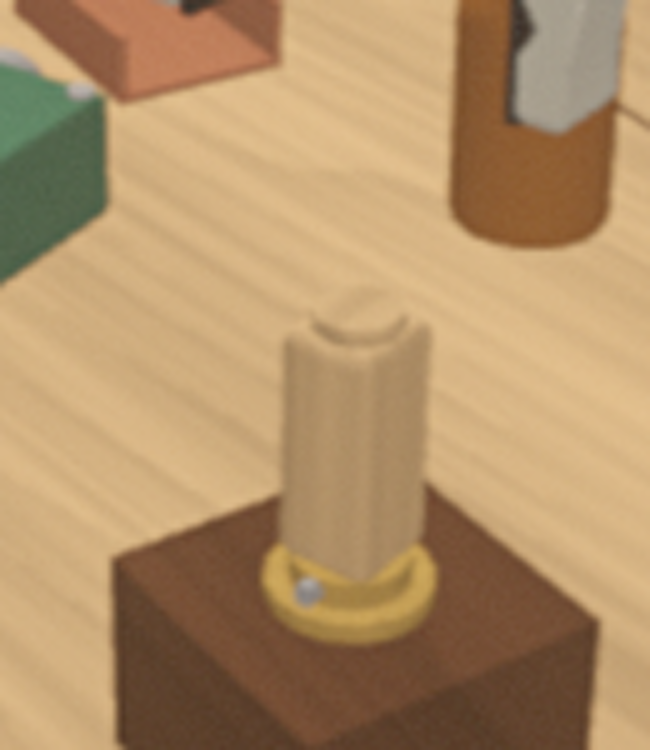

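The driver stands upright and seated, with the flange on the stand. Now to the collar, at jaw heading 115.4°.

```bash
python3 -m creep '[{"ax":-2,"ay":0,"az":0,"tx":0,"ty":0.027,"tz":0.012,"fingers":0.087},{"ax":-5,"ay":0,"az":0,"tx":0,"ty":0.065,"tz":0.0285,"fingers":0.087},{"ax":-8,"ay":0,"az":0,"tx":0,"ty":0.108,"tz":0.0475,"fingers":0.087},{"ax":-11,"ay":0,"az":0,"tx":0,"ty":0.15,"tz":0.066,"fingers":0.087},{"ax":-11.8,"ay":0,"az":0,"tx":0,"ty":0.19,"tz":0.0835,"fingers":0.087}]'
python3 -c "
from h import *
goal([.5776,.1486,.2],115.4)"
```

```text
time_s: 16.25
tcp_pos: [0.5563, 0.0298, 0.2132]
eef_rot: [-9.1, 89.9, 16.3]
contact_force: [1.6, 1.0, 0.1]
gripper_width: 0.087
t [0.0132 0.0981 0.0703] a [0.06 0.07 0.01] | heading 115.46 q [ 23.2  10.  -15.6   0.  -64.4 -87.7] tilt [ 1.2e-03  4.0e-04 -1.0e+00]
```

```bash
python3 -m creep '[{"ax":0,"ay":0,"az":0,"tx":0,"ty":0.036,"tz":0.026,"fingers":0.087},{"ax":0,"ay":0,"az":0,"tx":0.003,"ty":0.068,"tz":0.0485,"fingers":0.087},{"ax":0,"ay":0,"az":0,"tx":0.01,"ty":0.092,"tz":0.066,"fingers":0.087},{"ax":0,"ay":0,"az":0,"tx":0.013,"ty":0.098,"tz":0.07,"fingers":0.087},{"ax":0,"ay":0,"az":0,"tx":0.013,"ty":0.098,"tz":0.07,"fingers":0.087}]'
python3 -c "
from h import *
goal([.5776,.1486,.06],115.4)
c=viewer.capture('side');crop(c,160,80,320,240,5,'pics/s12.png')"
```

```text
time_s: 16.75
tcp_pos: [0.5772, 0.1473, 0.1989]
eef_rot: [-175.6, 89.9, -150.1]
contact_force: [-0.7, -0.3, -0.3]
gripper_width: 0.0871
t [0.1389 0.001  0.0011] a [ 0.05 -0.06  0.  ] | heading 115.45 q [ 33.1  14.3 -11.9  -0.  -63.8 -97.7] tilt [-9.e-04 -5.e-04 -1.e+00]
```

View pics/s12.png

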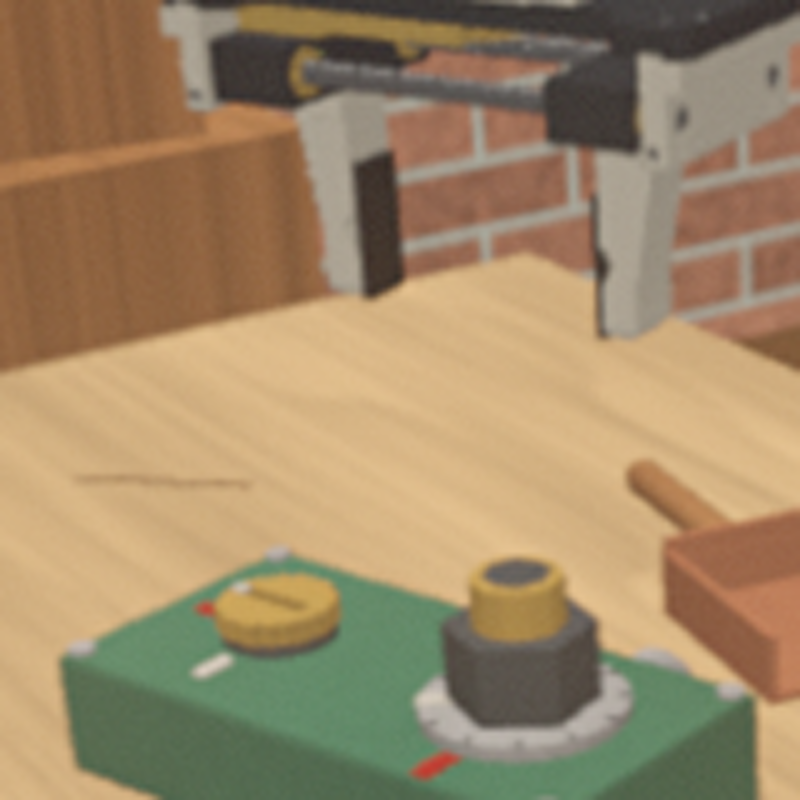

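The jaws are open above the barrel and the lock's spot is still at the red bar. Descending.

```bash
python3 -m creep '[{"ax":0,"ay":0,"az":0,"tx":0.03,"ty":0.001,"tz":0.001,"fingers":0.087},{"ax":0,"ay":0,"az":0,"tx":0.065,"ty":0.001,"tz":0.001,"fingers":0.087},{"ax":0,"ay":0,"az":0,"tx":0.095,"ty":0.001,"tz":0.001,"fingers":0.087},{"ax":0,"ay":0,"az":0,"tx":0.12,"ty":0.001,"tz":0.001,"fingers":0.087},{"ax":0,"ay":0,"az":0,"tx":0.134,"ty":0.001,"tz":0.001,"fingers":0.087}]'
python3 -m creep '[{"ax":0,"ay":0,"az":0,"tx":0.0025,"ty":0,"tz":0,"fingers":0.087},{"ax":0,"ay":0,"az":0,"tx":0.0025,"ty":0,"tz":0,"fingers":0.087}]'
python3 -c "
from h import *
goal([.5776,.1486,.06],115.4)
c=viewer.capture('side');crop(c,190,120,320,260,5,'pics/s13.png')"
```

```text
time_s: 17.3
tcp_pos: [0.577, 0.1457, 0.0638]
eef_rot: [-177.1, 89.9, -151.9]
contact_force: [0.2, 0.2, 0.4]
gripper_width: 0.0872
time_s: 17.5
tcp_pos: [0.5782, 0.1468, 0.0633]
eef_rot: [-88.7, 90.0, -63.4]
contact_force: [-0.4, -0.2, 0.5]
gripper_width: 0.087
t [0.0033 0.0019 0.0002] a [-0.1   0.    0.02] | heading 115.3 q [ 33.   22.  -20.9   0.  -47.1 -97.7] tilt [ 1.e-04 -2.e-04 -1.e+00]
```

View pics/s13.png

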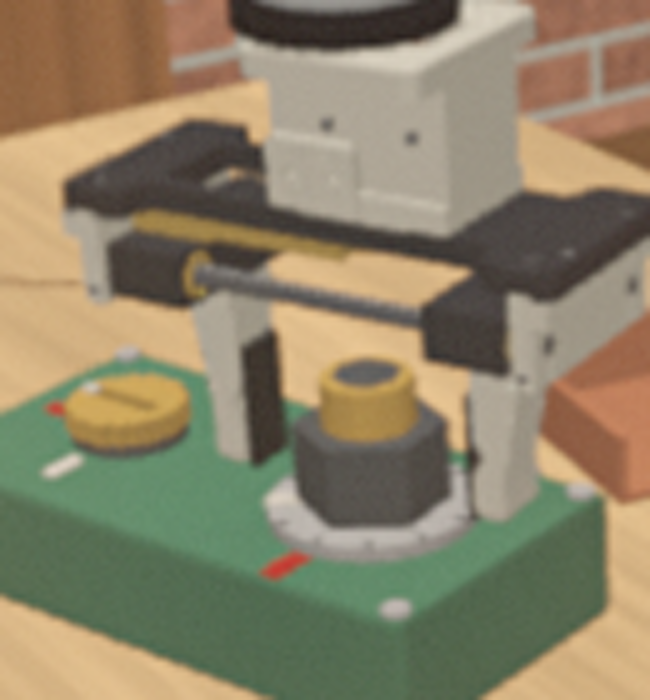

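```bash
python3 -m creep '[{"ax":0,"ay":0,"az":0,"tx":0.002,"ty":0.0016,"tz":0,"fingers":0.07},{"ax":0,"ay":0,"az":0,"tx":0.002,"ty":0.0016,"tz":0,"fingers":0.06},{"ax":0,"ay":0,"az":0,"tx":0.002,"ty":0.0016,"tz":0,"fingers":0.04},{"ax":0,"ay":0,"az":0,"tx":0.002,"ty":0.0016,"tz":0,"fingers":0.04},{"ax":0,"ay":0,"az":0,"tx":0.002,"ty":0.0016,"tz":0,"fingers":0.04}]' 40
python3 -m creep '[{"ax":0,"ay":0,"az":0,"tx":0,"ty":0,"tz":0,"fingers":0.04},{"ax":0,"ay":0,"az":0,"tx":0,"ty":0,"tz":0,"fingers":0.04},{"ax":0,"ay":0,"az":0,"tx":0,"ty":0,"tz":0,"fingers":0.04}]' 40
python3 -c "
from h import *
goal([.5776,.1486,.06],115.4);print(r.get_state()['contact_force'],r.get_state()['moment'])"
```

```text
time_s: 18.05
tcp_pos: [0.5773, 0.1494, 0.061]
eef_rot: [7.7, 90.0, 33.0]
contact_force: [-0.3, 0.6, -0.1]
gripper_width: 0.0528
time_s: 18.35
tcp_pos: [0.5776, 0.1486, 0.0609]
eef_rot: [-93.4, 90.0, -68.0]
contact_force: [1.9, -5.3, 1.3]
gripper_width: 0.0478
t [ 0.0009 -0.     -0.    ] a [-0.05 -0.    0.04] | heading 115.35 q [ 33.2  22.1 -21.1   0.1 -46.8 -97.9] tilt [ 3.e-04 -7.e-04 -1.e+00]
[ 1.94530678 -5.30780363  1.26633304] [-1.35353142 -0.95523716  0.00934844]
```

Gripped across the flats at 47.8 mm with only a small side force. Turning anticlockwise (negative ax).

```bash
python3 -m creep '[{"ax":-4,"ay":0,"az":0,"tx":0,"ty":0,"tz":0,"fingers":0.04},{"ax":-9,"ay":0,"az":0,"tx":0,"ty":0,"tz":0,"fingers":0.04},{"ax":-14,"ay":0,"az":0,"tx":0,"ty":0,"tz":0,"fingers":0.04},{"ax":-19,"ay":0,"az":0,"tx":0,"ty":0,"tz":0,"fingers":0.04},{"ax":-24,"ay":0,"az":0,"tx":0,"ty":0,"tz":0,"fingers":0.04}]' 40
python3 -c "
from h import *
goal([.5776,.1486,.06],168.3);print(r.get_state()['contact_force'],r.get_state()['moment'])"
python3 -m creep '[{"ax":-5,"ay":0,"az":0,"tx":0,"ty":0,"tz":0,"fingers":0.04},{"ax":-10,"ay":0,"az":0,"tx":0,"ty":0,"tz":0,"fingers":0.04},{"ax":-15,"ay":0,"az":0,"tx":0,"ty":0,"tz":0,"fingers":0.04},{"ax":-20,"ay":0,"az":0,"tx":0,"ty":0,"tz":0,"fingers":0.04},{"ax":-23,"ay":0,"az":0,"tx":0,"ty":0,"tz":0,"fingers":0.04}]' 40
python3 -c "
from h import *
goal([.5776,.1486,.06],168.3);print(r.get_state()['contact_force'],r.get_state()['moment'])
c=viewer.capture('side');crop(c,190,120,320,260,5,'pics/s14.png')"
```

```text
time_s: 18.85
tcp_pos: [0.5778, 0.1484, 0.0609]
eef_rot: [-109.7, 89.9, -60.2]
contact_force: [3.8, -6.2, -0.3]
gripper_width: 0.0476
t [0.0009 0.0003 0.    ] a [-28.77  -0.03   0.05] | heading 139.53 q [ 33.2  22.1 -21.1   0.1 -46.8 -73.7] tilt [ 5.e-04 -9.e-04 -1.e+00]
[ 3.78220565 -6.20906683 -0.30203117] [-2.00921582 -1.43870303 -0.26085767]
time_s: 19.35
tcp_pos: [0.578, 0.1482, 0.0609]
eef_rot: [-128.9, 89.9, -56.4]
contact_force: [5.8, -7.6, -0.4]
gripper_width: 0.0478
t [0.0009 0.0005 0.0003] a [-5.78 -0.05  0.06] | heading 162.52 q [ 33.2  22.1 -21.1   0.1 -46.8 -50.7] tilt [ 8.0e-04 -1.1e-03 -1.0e+00]
[ 5.75761111 -7.60032298 -0.41190712] [-2.42978893 -1.89660396 -0.21922752]
```

View pics/s14.png

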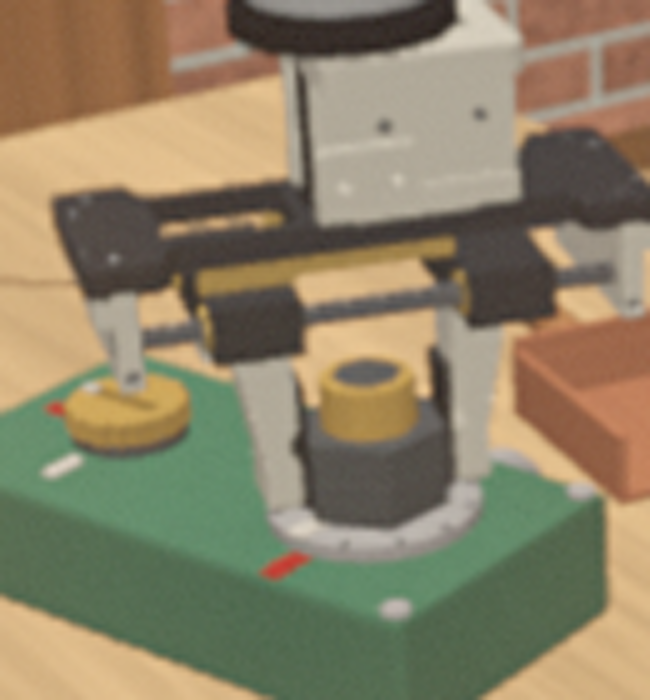

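The stripe is at (300,530), close to the red mark (285,565), and the moment is still just friction (-0.22). Continuing in small steps.

```bash
python3 -m creep '[{"ax":-2,"ay":0,"az":0,"tx":0,"ty":0,"tz":0,"fingers":0.04},{"ax":-4,"ay":0,"az":0,"tx":0,"ty":0,"tz":0,"fingers":0.04},{"ax":-5,"ay":0,"az":0,"tx":0,"ty":0,"tz":0,"fingers":0.04},{"ax":-5,"ay":0,"az":0,"tx":0,"ty":0,"tz":0,"fingers":0.04}]' 40
python3 -c "
from h import *
goal([.5776,.1486,.06],168.3);print(r.get_state()['contact_force'],r.get_state()['moment'])"
python3 -m creep '[{"ax":-1,"ay":0,"az":0,"tx":0,"ty":0,"tz":0,"fingers":0.04},{"ax":-2,"ay":0,"az":0,"tx":0,"ty":0,"tz":0,"fingers":0.04},{"ax":-2,"ay":0,"az":0,"tx":0,"ty":0,"tz":0,"fingers":0.04}]' 40
python3 -c "
from h import *
goal([.5776,.1486,.06],168.3);print(r.get_state()['contact_force'],r.get_state()['moment'])"
```

```text
time_s: 19.8
tcp_pos: [0.5781, 0.1482, 0.0609]
eef_rot: [-134.6, 89.9, -57.2]
contact_force: [5.3, -8.0, -1.3]
gripper_width: 0.0481
t [0.0009 0.0006 0.0003] a [-0.92 -0.06  0.06] | heading 167.38 q [ 33.2  22.1 -21.1   0.1 -46.8 -45.9] tilt [ 8.0e-04 -1.3e-03 -1.0e+00]
[ 5.30132382 -8.02946882 -1.3248621 ] [-2.37419998 -1.86824453  0.14841877]
time_s: 20.1
tcp_pos: [0.5781, 0.1482, 0.0609]
eef_rot: [-121.6, 89.9, -42.3]
contact_force: [6.1, -6.8, -0.5]
gripper_width: 0.0479
t [0.0009 0.0006 0.0003] a [ 0.96 -0.03  0.06] | heading 169.26 q [ 33.2  22.1 -21.1   0.1 -46.8 -44. ] tilt [ 9.e-04 -8.e-04 -1.e+00]
[ 6.13597557 -6.83342109 -0.5172    ] [-2.40453595 -1.97889438 -1.038357  ]
```

```bash
python3 -m creep '[{"ax":-1,"ay":0,"az":0,"tx":0,"ty":0,"tz":0,"fingers":0.04},{"ax":-1,"ay":0,"az":0,"tx":0,"ty":0,"tz":0,"fingers":0.04}]' 40
python3 -c "
from h import *
goal([.5776,.1486,.06],168.3);print(r.get_state()['contact_force'],r.get_state()['moment'])
c=viewer.capture('side');crop(c,225,185,305,250,9,'pics/s15.png')"
```

```text
time_s: 20.3
tcp_pos: [0.5782, 0.1484, 0.0609]
eef_rot: [-82.4, 89.9, -2.2]
contact_force: [5.9, -5.9, -1.2]
gripper_width: 0.0476
t [0.0009 0.0006 0.0001] a [1.88 0.01 0.06] | heading 170.18 q [ 33.2  22.1 -21.    0.  -46.8 -43. ] tilt [ 0.0011 -0.     -1.    ]
[ 5.86117342 -5.93111465 -1.19066428] [-2.096874   -1.99130069 -1.7163999 ]
```

View pics/s15.png

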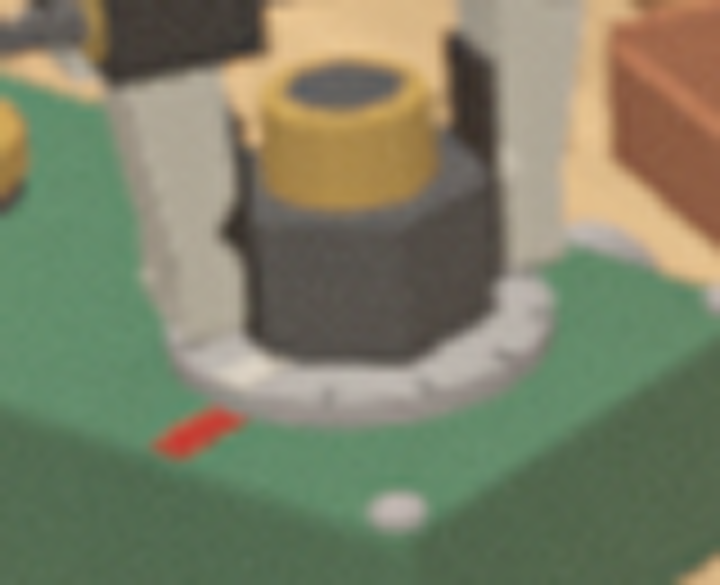

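The stripe (250,370) lines up with the red mark (200,435), and the moment climbed to -1.7 N m, so it is against the stop. I'll relax 2°, release and rise.

```bash
python3 -m creep '[{"ax":1.5,"ay":0,"az":0,"tx":0,"ty":0,"tz":0,"fingers":0.04},{"ax":1.8,"ay":0,"az":0,"tx":0,"ty":0,"tz":0,"fingers":0.04},{"ax":1.8,"ay":0,"az":0,"tx":0,"ty":0,"tz":0,"fingers":0.06},{"ax":1.8,"ay":0,"az":0,"tx":0,"ty":0,"tz":0,"fingers":0.087},{"ax":1.8,"ay":0,"az":0,"tx":0,"ty":0,"tz":0,"fingers":0.087}]' 40
python3 -m creep '[{"ax":0,"ay":0,"az":0,"tx":0,"ty":0,"tz":0,"fingers":0.087},{"ax":0,"ay":0,"az":0,"tx":0,"ty":0,"tz":0,"fingers":0.087},{"ax":0,"ay":0,"az":0,"tx":0,"ty":0,"tz":0,"fingers":0.087},{"ax":0,"ay":0,"az":0,"tx":-0.02,"ty":0,"tz":0,"fingers":0.087},{"ax":0,"ay":0,"az":0,"tx":-0.05,"ty":0,"tz":0,"fingers":0.087}]'
python3 -m creep '[{"ax":0,"ay":0,"az":0,"tx":-0.04,"ty":0,"tz":0,"fingers":0.087},{"ax":0,"ay":0,"az":0,"tx":-0.08,"ty":0,"tz":0,"fingers":0.087},{"ax":0,"ay":0,"az":0,"tx":-0.12,"ty":0,"tz":0,"fingers":0.087},{"ax":0,"ay":0,"az":0,"tx":-0.16,"ty":0,"tz":0,"fingers":0.087}]'
python3 -c "
from h import *
goal([.45,-.1,.25],168.3)"
```

```text
time_s: 20.85
tcp_pos: [0.5771, 0.1494, 0.0607]
eef_rot: [81.4, 90.0, 159.9]
contact_force: [0.2, 0.9, 0.6]
gripper_width: 0.0663
time_s: 21.35
tcp_pos: [0.5759, 0.1486, 0.1095]
eef_rot: [129.1, 89.8, -152.4]
contact_force: [-0.2, 0.7, -0.6]
gripper_width: 0.0869
time_s: 21.75
tcp_pos: [0.5769, 0.1492, 0.2726]
eef_rot: [-24.2, 90.0, 54.3]
contact_force: [1.1, 0.8, -0.5]
gripper_width: 0.0871
t [ 0.0225  0.075  -0.2694] a [0.26 0.02 0.01] | heading 168.56 q [ 33.3  11.6  -5.6  -0.  -72.7 -44.7] tilt [ 2.e-04  2.e-04 -1.e+00]
```

```bash
python3 -m creep '[{"ax":0,"ay":0,"az":0,"tx":0,"ty":0.01,"tz":-0.03,"fingers":0.087},{"ax":0,"ay":0,"az":0,"tx":0,"ty":0.02,"tz":-0.075,"fingers":0.087},{"ax":0,"ay":0,"az":0,"tx":0,"ty":0.035,"tz":-0.12,"fingers":0.087},{"ax":0,"ay":0,"az":0,"tx":0,"ty":0.045,"tz":-0.165,"fingers":0.087},{"ax":0,"ay":0,"az":0,"tx":0,"ty":0.055,"tz":-0.2,"fingers":0.087}]'
python3 -m creep '[{"ax":0,"ay":0,"az":0,"tx":0,"ty":0,"tz":0,"fingers":0.087},{"ax":0,"ay":0,"az":0,"tx":0,"ty":0,"tz":0,"fingers":0.087},{"ax":0,"ay":0,"az":0,"tx":0,"ty":0,"tz":0,"fingers":0.087}]'
python3 -c "
from h import *
c=viewer.capture('top');cv2.imwrite('pics/t9f.png',c['pixels']);crop(c,125,170,300,305,4.5,'pics/t9.png');np.savez('pics/t9.npz',**c)
c=viewer.capture('side');cv2.imwrite('pics/s19.png',c['pixels'])"
```

```text
time_s: 22.25
tcp_pos: [0.4822, -0.0376, 0.271]
eef_rot: [-59.7, 90.0, 18.9]
contact_force: [-0.5, -1.0, 1.0]
gripper_width: 0.0868
time_s: 22.55
tcp_pos: [0.484, -0.0354, 0.2709]
eef_rot: [-52.8, 90.0, 25.7]
contact_force: [0.2, -0.2, -0.7]
gripper_width: 0.087
```

View pics/t9.png

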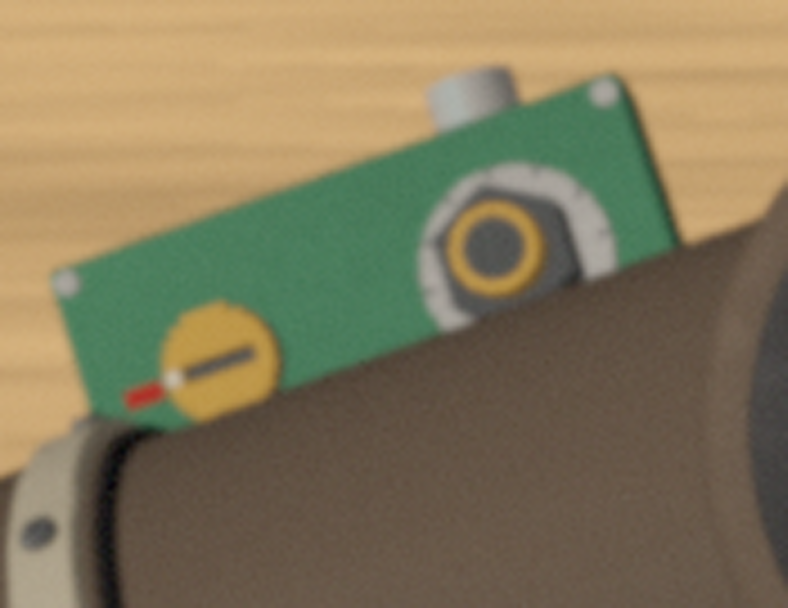

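View pics/s19.png

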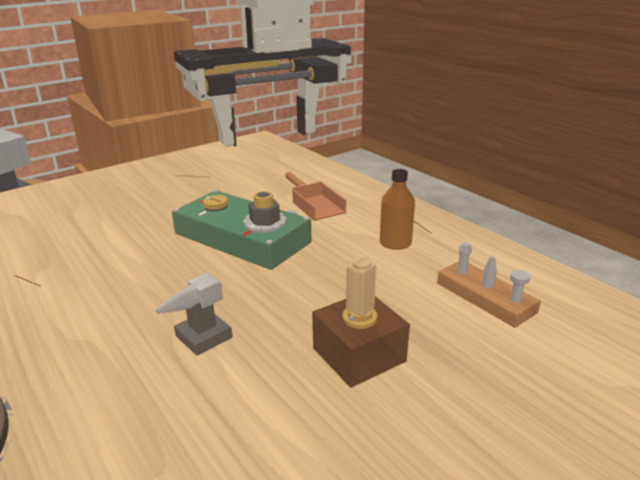

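View pics/t9f.png

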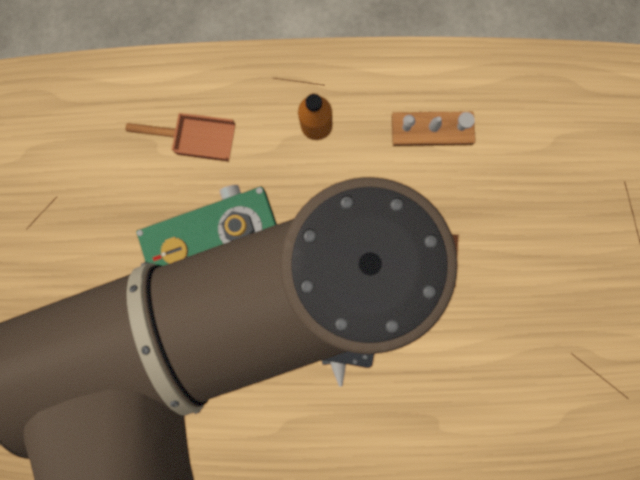

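The lock's spot touches the red bar at (160,385), and the bystanders are unchanged. The arm hides the stripe in the top view, so I'll move further right for a final check.

```bash
python3 -m creep '[{"ax":0,"ay":0,"az":0,"tx":0,"ty":0,"tz":-0.03,"fingers":0.087},{"ax":0,"ay":0,"az":0,"tx":0,"ty":0,"tz":-0.075,"fingers":0.087},{"ax":0,"ay":0,"az":0,"tx":-0.01,"ty":0,"tz":-0.12,"fingers":0.087},{"ax":0,"ay":0,"az":0,"tx":-0.02,"ty":0,"tz":-0.165,"fingers":0.087},{"ax":0,"ay":0,"az":0,"tx":-0.02,"ty":0,"tz":-0.21,"fingers":0.087}]'
python3 -m creep '[{"ax":0,"ay":0,"az":0,"tx":0,"ty":0,"tz":-0.04,"fingers":0.087},{"ax":0,"ay":0,"az":0,"tx":0,"ty":0,"tz":-0.08,"fingers":0.087},{"ax":0,"ay":0,"az":0,"tx":0,"ty":0,"tz":-0.1,"fingers":0.087},{"ax":0,"ay":0,"az":0,"tx":0,"ty":0,"tz":-0.1,"fingers":0.087},{"ax":0,"ay":0,"az":0,"tx":0,"ty":0,"tz":-0.1,"fingers":0.087}]'
python3 -c "
from h import *
c=viewer.capture('top');crop(c,125,170,300,305,4.5,'pics/t10.png');np.savez('pics/t10.npz',**c)
c=viewer.capture('side');crop(c,160,170,320,280,5,'pics/s20.png')"
```

```text
time_s: 23.15
tcp_pos: [0.4428, -0.2429, 0.292]
eef_rot: [-99.7, 89.9, -21.0]
contact_force: [1.4, 0.1, -0.5]
gripper_width: 0.0868
time_s: 23.65
tcp_pos: [0.4225, -0.3395, 0.2901]
eef_rot: [73.8, 89.9, 152.4]
contact_force: [0.2, 0.5, 0.4]
gripper_width: 0.0868
```

View pics/t10.png

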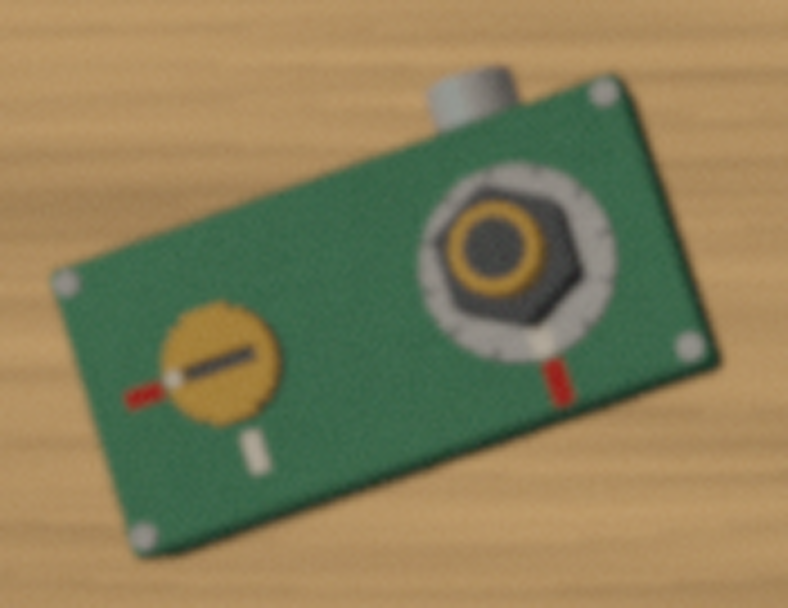

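View pics/s20.png

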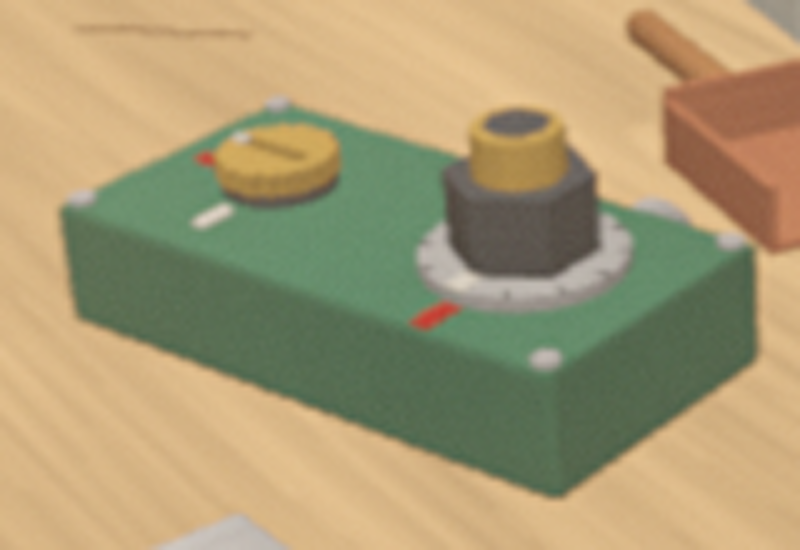

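The top view shows the stripe (541,340) against the red mark (558,382) and the spot (173,380) at the red bar (145,396). Handing in.

```bash
python3 -c "
from h import *
c=load('pics/t10.npz');f=lambda u,v,z:plane(c,[(125+u/4.5,170+v/4.5)],z)[0,:2]
for n,p,o in(('stripe',f(541,340,.056),(.5776,.1486)),('mark',f(558,382,.05),(.5776,.1486)),('spot',f(173,380,.064),(.5396,.2623)),('bar',f(145,396,.05),(.5396,.2623))): d=p-o;print(n,np.degrees(np.arctan2(d[1],d[0])).round(1))
s=r.get_state();print(s['time_s'],s['qd'].round(2));order.close_job()"
```

```text
stripe -161.7
mark -161.3
spot 111.5
bar 110.0
23.75 [ 0.43 -0.52 -0.15  0.1   0.05  0.13]
the job is handed in; nothing more can be done
```

The job is done in the order asked and was handed in at about 23.8 s, with the gripper clear of everything.

- **Lock:** I turned it clockwise with the blade until the moment rose to 0.64 N m with the white spot no longer moving. The last picture puts the spot at 111.5° and the red bar at 110.0°, within my reading error.
- **Screwdriver:** It is back upright in its stand with the flange on the top face, seen in the side view after release.
- **Collar:** I turned it by hand anticlockwise only after that, until the moment reached 1.7 N m at the stop. The stripe reads -161.7° and the red mark -161.3°.
- **Bottle, stake, scoop and tip tray:** They look unmoved in the pictures taken after the collar was released.

**Readings that disagreed:**
- The side camera read about 2 mm off the top camera in y, so I used the top camera's positions.
- One moment reading while turning the collar was briefly positive (+0.15 N m) before the clear rise at the stop.

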